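Reload and vent the bench germinator

ROBOT

A 6-joint arm with a two-finger parallel gripper is mounted at the origin on the work surface. World frame = base frame: x ahead of the robot, y to its left, z up, the work surface at z = 0. Lengths are in m, angles in rad, forces in N, time in s.
With the tool pointing down it reaches from about 0.35 to 0.775 m from the base axis. Payload 5.5 kg.
Tool frame: the origin (TCP) lies at the very end of the fingers, on their centre line; the grasp point (between the pads) lies 19 mm behind it (env.grip_point_offset is the distance from the TCP to the grasp point, in m); z points along the fingers, y is the line along which they close (so a half turn about z gives the same grasp; the last joint's range is limited). The gripper opens to 85 mm and grips with 20 to 120 N. Pads are 22 mm wide; open, the fingers measure 114 mm over their backs; the gripper's body (76 mm by 85 mm) begins 54 mm behind the grasp point. The pads swing forward as they close: fully open they stand 13 mm farther back than shut.
Start: joints at [-1.269, 0.313, 0.046, 1.304, 0, 1.431], TCP at [0.246, -0.52, 0.205] pointing down, gripper open.
Joint ranges: [-2.76, 2.76], [-0.86, 1.69], [-1.03, 1.26], [-2.2, 2.34], [-1.47, 1.5], [-3.14, 3.14]. Speed limits (rad/s): [2.57, 2.57, 3.14, 3.14, 3.14, 3.14].

INTERFACE

Orientations are given as a unit quaternion [w, x, y, z].
In Python, from workcell import sensors, imaging, workorder, env gives the robot as it stands.
- The arm moves only by the shell command python3 -m handwheel 'ROWS' [FORCE]. ROWS is JSON, a list of rows, each a list of 5 numbers: the shift along the tool's x, y, z in mm, then the turn about the tool's z in rad, then the opening, from 0 (shut) to 1 (fully open). A call has 1 to 8 rows; each row is the pose to reach, as a shift and turn from the pose commanded when the call began, along the tool's axes at that moment; what a row does not reach only later rows make up. A row lasts 1/10 s, in which the tool goes at most 50 mm and 8.59 degrees, less where a joint would pass 70% of its speed; a pose out of reach is approached as far as the arm can. A call with a gripper value outside its range is refused whole. The fingers move at their own pace and stop on an object; FORCE is the grip in N (left out, the last holds). Time passes only in rows, so rows that repeat a pose let the fingers close. It gives the time, the measured TCP pose, the force, the opening and the grip force at its end, in the units of the state.
- sensors.get_state(): the state, without advancing time (a new reading comes with each control period).
- imaging.read_camera(name): name is "scene" or "side" or "wrist"; returns a dict with "color" (384x512x3 uint8, blue, green, red), "z_map" (384x512 float32, m along the optical axis (not along the pixel's ray), 0 where there is no reading), "fx", "fy", "cx", "cy" (pixels), "k1" (the pictures are not rectified: a ray, as slopes to the right and down, at radius r is drawn at 1 + k1 r^2 times it, then the intrinsics apply), "xyz" and "rotation" of the camera in the world. Camera axes: x right, y down, z forward; pixel columns grow to the right and rows downward; lengths in m; the calibration is good to about 2 mm. A picture is of the moment at which its call begins.
- workorder.hand_in(): hands the job in; it is judged then, once.
The state is a dict: "clock": time; "joint_pos": joint angles; "qvel": joint speeds; "tau": joint torques, N m; "tcp_pos": TCP position; "orientation": TCP orientation; "wrist_force": force on the tool from outside, world axes, zero at the start; "ft_torque": the same for the moment, N m; "finger_gap": finger opening in m; "grip_force": force on a finger pad.
Only numpy, scipy, OpenCV 4.12 (cv2) and the standard library are available. Lean on these libraries where they do the work, as an engineer would, in place of code of your own. Each camera call takes 0.05 s, during which the arm holds its last target. There are 200 camera calls.

TASK

Pull the germinator's green drawer well open, take the finished orange-lidded box out and set it down flat in the middle of the cork mat, and lay all the green-lidded boxes flat inside the drawer. Then push the drawer fully shut, and last of all raise the vent flap on top of the germinator to 45 degrees, in line with the red mark, and leave it standing there. Do not disturb the jars, bottle, pot and tape roll on the bench.

Things in the scene. Friction and masses are not known exactly. Their poses are not given: they have to be found in the camera images.
- germinator: white bench germinator, fixed where it stands, 210 mm deep (x) by 324 mm wide (y), top at 117 mm; origin: centre of its underside; its front (-x) faces the robot, z up. A grey control head, 55 mm deep and up to 172 mm above the bench, stands along the back of its top, from 45 mm behind the origin.
- drawer (a joint): opening of the germinator's drawer in m: 0 shut, 0.145 fully out, sliding along the germinator's -x with about 1.5 N of friction; it stays where it is left. The green front panel is 15 mm thick, 320 mm wide, and its upper edge is 103 mm above the bench. When shut, the panel's outer face is at x = -105 mm of the germinator.
- drawer_handle (a point): middle of the drawer's bar handle, which moves with the drawer: a dark round bar 12 mm thick and 110 mm long along the germinator's y, held 45 mm (centre line) in front of the drawer's panel, 85 mm above the bench.
- drawer_in (a point): centre of the drawer's inner floor, 28 mm above the bench; moves with the drawer, axes those of the germinator. Inside, the drawer is 156 mm (x) by 296 mm (y), its walls rise 43 mm above the floor; four boxes fit side by side, long side along x. Fully out, all but the rearmost 17 mm of it is clear of the germinator's top plate, whose front edge is at x = -93 mm of the germinator and whose underside is 105 mm above the bench.
- vent (a joint): angle of the blue vent flap in rad: 0 lying shut on the germinator's top, growing as its front edge is raised, at most 1.5. The hinge is stiff: the flap stays at any angle it is left at, and takes about 2 to 3 N at its handle to move. A red tick on the dark quadrant beside it (on the germinator's +y side) marks 45 degrees (0.785 rad).
- vent_handle (a point): middle of the vent flap's handle, which moves with the flap: a black round bar 12 mm thick and 100 mm long along the germinator's y, 25 mm in front of the flap's front edge and 34 mm above its underside (flap 90 mm by 260 mm by 8 mm thick); 115 mm in front of the hinge axis and, when shut, 153 mm above the bench.
- vent_hinge (a point): middle of the vent flap's hinge axis, along the germinator's y, at the flap's far lower edge, 119 mm above the bench.
- orange: sealed germination box, orange lid, rigid, about 160 g: 100 mm long (its x) by 60 mm wide (its y) by 34 mm high, with a grip rib on the lid, 64 mm long (x) by 22 mm thick (y), rising 24 mm above the lid (top at 58 mm). Origin: centre of its underside; z up. The finished one; at the start it lies in the shut drawer, its long side roughly along the germinator's x.
- mat: flat cork mat, fixed on the bench, 150 mm (x) by 130 mm (y) by 4 mm thick; origin: centre of its underside.
- green1: sealed germination box, green lid, rigid, about 160 g: 100 mm long (its x) by 60 mm wide (its y) by 34 mm high, with a grip rib on the lid, 64 mm long (x) by 22 mm thick (y), rising 24 mm above the lid (top at 58 mm). Origin: centre of its underside; z up. Freshly sown; starts on the bench. May be absent.
- green2: sealed germination box, green lid, rigid, about 160 g: 100 mm long (its x) by 60 mm wide (its y) by 34 mm high, with a grip rib on the lid, 64 mm long (x) by 22 mm thick (y), rising 24 mm above the lid (top at 58 mm). Origin: centre of its underside; z up. Freshly sown; starts on the bench. May be absent.
- green3: sealed germination box, green lid, rigid, about 160 g: 100 mm long (its x) by 60 mm wide (its y) by 34 mm high, with a grip rib on the lid, 64 mm long (x) by 22 mm thick (y), rising 24 mm above the lid (top at 58 mm). Origin: centre of its underside; z up. Freshly sown; starts on the bench. May be absent.
- green4: sealed germination box, green lid, rigid, about 160 g: 100 mm long (its x) by 60 mm wide (its y) by 34 mm high, with a grip rib on the lid, 64 mm long (x) by 22 mm thick (y), rising 24 mm above the lid (top at 58 mm). Origin: centre of its underside; z up. Freshly sown; starts on the bench. May be absent.
- seed_jar: brown seed jar with white cap, 68 mm across, 130 mm high; to be left alone. Origin: centre of its underside.
- bean_jar: cream jar of beans with white cap, 76 mm across, 110 mm high; to be left alone. Origin: centre of its underside.
- spray_bottle: white bottle with red cap, 64 mm across, 170 mm high; to be left alone. Origin: centre of its underside.
- tape_roll: cardboard-coloured roll of tape, 90 mm across, 45 mm high; to be left alone. Origin: centre of its underside.
- clay_pot: small empty terracotta pot, 80 mm across, 70 mm high; to be left alone. Origin: centre of its underside.
Not all that is in view belongs to the job. Leave any yellow look-alike of the green2 alone. Leave any pink look-alike of the green1 alone.

How it is judged:
By the outcome, as a careful person would: the job done as asked, in the order asked, and still so for the second after the job is handed in, with the robot touching nothing.
Of green1, green2, green3, green4 only 2 to 4 are there at a start; the rules pass over those that are not, and their reading is None.
At some moment in a run one of green1, green2, green3, green4, orange may be knocked a few centimetres aside while the robot is not near it.
Once in a run the grip may slacken for a moment while it holds something.
It also fails if it takes over 210 s, if anything falls off the work surface, if the arm or the gripper's body presses on something with over 40 N, if the wrist force passes 120 N, or if a joint passes its speed limit or range.

## Working session

There is one attempt and no reset: what is moved stays moved. The work goes in short steps, Python scripts to look and compute and a shell command to move; the robot and the scene stay as the last step left them, time stands still between calls to the robot, and variables do not carry over. Pictures are saved under pics/ and viewed, at most 14 in all, crops included, and the job is handed in when it is done.

```bash
ls; mkdir -p pics; cat > h.py <<'E'
import numpy as np, cv2
from workcell import sensors, imaging, workorder, env
def cam(n):
    c=imaging.read_camera(n); c['R']=np.array(c['rotation']).reshape(3,3) if np.size(c['rotation'])==9 else None
    if c['R'] is None:
        from scipy.spatial.transform import Rotation as Ro
        w,x,y,z=c['rotation']; c['R']=Ro.from_quat([x,y,z,w]).as_matrix()
    c['xyz']=np.array(c['xyz']); return c
def rays(c,uv):
    uv=np.atleast_2d(np.array(uv,float)); 
    d=np.stack([(uv[:,0]-c['cx'])/c['fx'],(uv[:,1]-c['cy'])/c['fy']],1); s=d.copy()
    for _ in range(20): s=d/(1+c['k1']*(s**2).sum(1,keepdims=True))
    return np.c_[s,np.ones(len(s))]
def onplane(c,uv,z):
    r=rays(c,uv)@c['R'].T; return c['xyz']+r*((z-c['xyz'][2])/r[:,2])[:,None]
def bydepth(c,uv):
    uv=np.atleast_2d(uv).astype(int); z=c['z_map'][uv[:,1],uv[:,0]]
    return c['xyz']+(rays(c,uv)*z[:,None])@c['R'].T
def proj(c,P):
    p=(np.atleast_2d(P)-c['xyz'])@c['R']; s=p[:,:2]/p[:,2:]; s=s*(1+c['k1']*(s**2).sum(1,keepdims=True))
    return s*[c['fx'],c['fy']]+[c['cx'],c['cy']]
def cloud(c):
    H,W=c['z_map'].shape; u,v=np.meshgrid(np.arange(W),np.arange(H))
    P=bydepth(c,np.c_[u.ravel(),v.ravel()]).reshape(H,W,3); P[c['z_map']==0]=np.nan; return P
E
python3 - <<'E'
from h import *
s=sensors.get_state()
print({k:np.round(v,3) for k,v in s.items()}, env.grip_point_offset)
ims=[]
for n in ['scene','side','wrist']:
    c=cam(n); cv2.imwrite(f'pics/{n}0.png',cv2.resize(c['color'],(800,600),interpolation=cv2.INTER_CUBIC)); print(n,c['xyz'],np.round(c['R'],2).tolist(),c['fx'],c['fy'],c['cx'],c['cy'],c['k1'])
E
```

```text
pics
{'clock': np.float64(0.0), 'joint_pos': array([-1.269,  0.314,  0.045,  1.304, -0.   ,  1.431]), 'qvel': array([ 0.   , -0.001, -0.   , -0.002,  0.001, -0.001]), 'tau': array([-1.0000e-03, -4.8063e+01,  2.9853e+01,  1.9000e-02, -0.0000e+00,
       -0.0000e+00]), 'tcp_pos': array([ 0.246, -0.519,  0.204]), 'orientation': array([-0.001,  0.976,  0.219, -0.   ]), 'wrist_force': array([-0.206, -0.062, -0.619]), 'ft_torque': array([0.01 , 0.011, 0.047]), 'grip_force': np.float64(0.0), 'finger_gap': np.float64(0.085)} 0.0187
scene [1.16863873 0.39030583 1.27974445] [[-0.49, 0.72, -0.49], [0.87, 0.41, -0.26], [0.02, -0.56, -0.83]] 434.00834565206765 434.00834565206765 252.60482707375374 199.2344316844628 0.026792330092729168
side [-0.27520639  0.7740942   0.98572984] [[-0.72, -0.43, 0.54], [-0.69, 0.45, -0.56], [-0.01, -0.78, -0.63]] 393.52237875616225 393.52237875616225 255.6438353071976 198.01736376727735 -0.10619448413281106
wrist [ 0.31519938 -0.48608769  0.37349166] [[0.43, -0.86, -0.27], [-0.9, -0.41, -0.13], [-0.0, 0.3, -0.95]] 293.26967972013654 293.26967972013654 252.56670365184195 191.77421106486636 -0.010638008401936213
```

View pics/scene0.png

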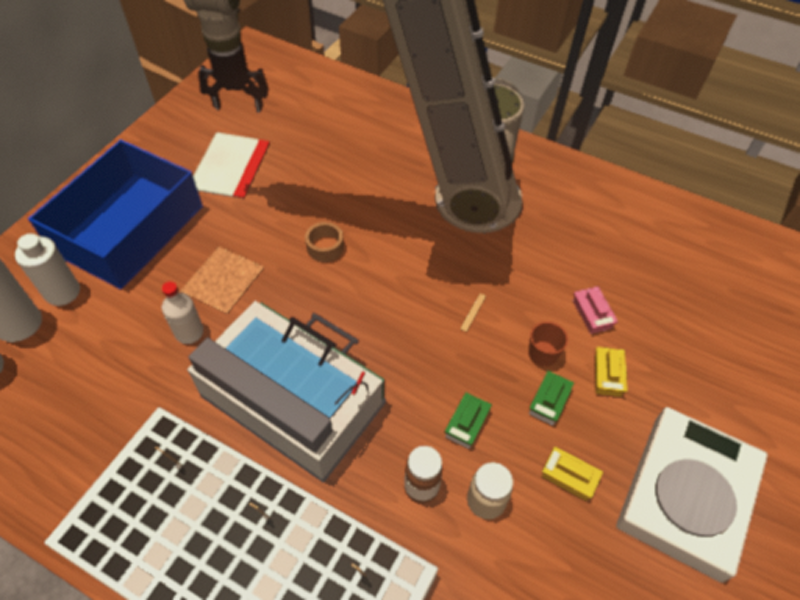

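View pics/side0.png

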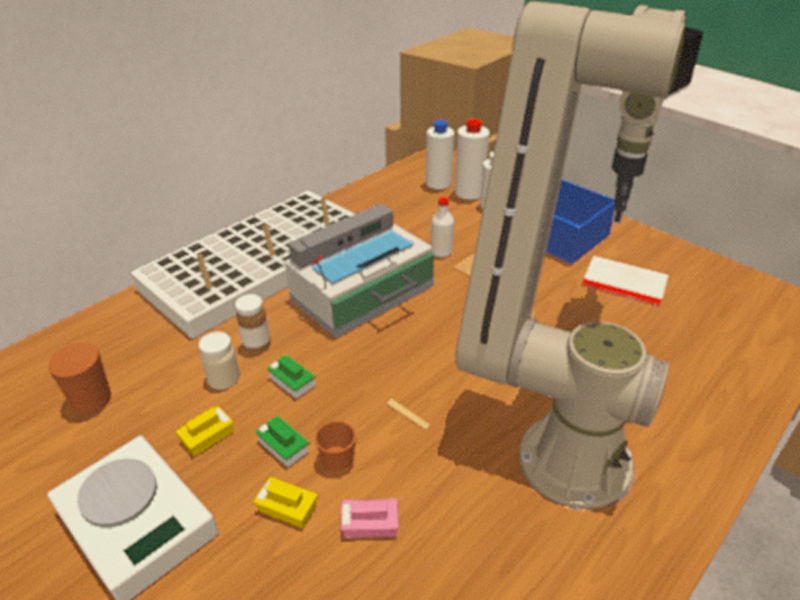

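Scene view (800x600 px): there are two green-lidded boxes at (468,420) and (551,397). The look-alikes are yellow at (611,371) and (573,473) and pink at (595,310). The germinator is at (290,385) and the mat at (223,280). The side view agrees, with greens at (291,376) and (283,441). Next I measure.

```bash
cat >> h.py <<'E'
def hsvmask(c,lo,hi):
    return cv2.inRange(cv2.cvtColor(c['color'],cv2.COLOR_BGR2HSV),np.array(lo),np.array(hi))
def blobs(m,amin=60):
    n,l,s,ce=cv2.connectedComponentsWithStats(m); return [(l==i,s[i],ce[i]) for i in range(1,n) if s[i][4]>=amin]
def rect(P):
    """plan rectangle of points: centre, long, short, yaw of long side (deg)"""
    (x,y),(w,h),a=cv2.minAreaRect((P[:,:2]*1000).astype(np.float32))
    if w<h: w,h,a=h,w,a+90
    return np.round([x,y,w,h,(a+90)%180-90],1)
COL=dict(green=([50,100,40],[80,255,255]),blue=([95,90,110],[112,255,255]),yellow=([22,150,100],[32,255,255]),orange=([5,200,180],[20,255,255]),pink=([155,80,100],[175,255,255]))
E
python3 - <<'E'
from h import *
for n in ['scene','side']:
    c=cam(n); P=cloud(c)
    for k in ['green','blue','yellow','pink']:
        for m,s,ce in blobs(hsvmask(c,*COL[k])):
            Q=P[m]; Q=Q[~np.isnan(Q[:,0])]
            print(n,k,s[:5],ce.round(),'z pct',np.percentile(Q[:,2],[5,25,50,75,95]).round(3),'rect',rect(Q))
    np.savez(f'{n}.npz',P=P,col=c['color'])
E
```

```text
scene green [340 238  26  31 354] [354. 251.] z pct [0.031 0.033 0.036 0.057 0.061] rect [4.469e+02 3.776e+02 9.680e+01 5.500e+01 2.000e-01]
scene green [286 252  28  32 380] [300. 266.] z pct [0.03  0.033 0.036 0.056 0.061] rect [577.9 250.5  96.6  56.3   1.1]
scene blue [  20  114   89   51 1320] [ 75. 139.] z pct [0.001 0.005 0.007 0.01  0.12 ] rect [ 522.9 -693.2  297.2  217.9   -1.5]
scene blue [ 146  205   81   62 2061] [186. 235.] z pct [0.123 0.126 0.127 0.129 0.131] rect [694.4 -76.2 282.8  88.5  84.3]
scene yellow [382 223  19  28 377] [391. 234.] z pct [0.03  0.034 0.037 0.057 0.062] rect [326.5 462.6 102.5  60.6  20.6]
scene yellow [348 286  37  32 508] [368. 303.] z pct [0.031 0.034 0.036 0.057 0.061] rect [572.3 472.1  99.4  76.7 -89.2]
scene pink [376 184  13  16  86] [383. 192.] z pct [0.032 0.056 0.058 0.06  0.062] rect [180.  377.6  78.3  39.6  44.4]
scene pink [369 187  13  19  90] [375. 195.] z pct [0.029 0.032 0.034 0.036 0.038] rect [201.6 360.8  79.8  21.6  43.7]
side green [ 355    0  157   49 2729] [469.  17.] z pct [0.22  0.311 0.363 0.416 0.477] rect [ 8.85
[... 344 characters left out ...]
258] [ 97. 346.] z pct [0.061 0.062 0.063 0.064 0.066] rect [399.5 678.8  91.   34.4 -89.6]
side blue [ 351  115   42   52 1093] [371. 139.] z pct [0.01  0.04  0.073 0.102 0.121] rect [ 463.8 -696.8  240.9  196.7  -88.8]
side blue [205 149  58  32 652] [231. 164.] z pct [0.125 0.127 0.128 0.13  0.132] rect [677.1 -86.3 258.  113.   84.4]
side yellow [113 260  36  32 626] [130. 276.] z pct [0.004 0.023 0.035 0.045 0.061] rect [597.3 462.9 113.7 103.2  89.7]
side yellow [162 305  41  33 777] [184. 321.] z pct [0.005 0.032 0.035 0.048 0.06 ] rect [337.6 452.8 120.5  82.1  19. ]
side pink [219 320  35  24 594] [238. 331.] z pct [0.012 0.033 0.036 0.057 0.061] rect [191.1 377.4  93.2  59.6  45. ]
```

```bash
python3 - <<'E'
from h import *
for n in ['scene','side']:
    d=np.load(f'{n}.npz'); P=d['P']; col=d['col']
    reg=(np.abs(P[...,0]-.68)<.2)&(np.abs(P[...,1]+.08)<.2)
    m=reg&(P[...,2]>.108)&(P[...,2]<.135); m=cv2.morphologyEx(m.astype(np.uint8),cv2.MORPH_OPEN,np.ones((3,3)))>0
    print(n,'top',rect(P[m]), np.median(P[m&(P[...,2]<.122)][:,2]))
    m=reg&(P[...,2]>.16)&(P[...,2]<.185);print('head',rect(P[m]),np.median(P[m][:,2]))
    v=col.max(2)
    m=reg&(v<75)&(P[...,2]>.07)&(P[...,2]<.1)&(P[...,0]<.56);print('dhandle',m.sum(),rect(P[m]),np.median(P[m],0))
    m=reg&(v<75)&(P[...,2]>.14)&(P[...,2]<.16);print('vhandle',m.sum(),rect(P[m]),np.median(P[m],0))
    for nm,x0,y0,x1,y1 in [('mat',.3,-.45,.75,-.2)]:
        pass
    c=col; hsv=cv2.cvtColor(c,cv2.COLOR_BGR2HSV)
    # things standing on bench
    m=((P[...,2]>.03)&(P[...,2]<.2)&(P[...,0]>.2)&(P[...,0]<.9)&(np.abs(P[...,1])<.6)).astype(np.uint8)
    for b,s,ce in blobs(m,80): print('obj',ce.round(),rect(P[b]),'ztop',np.percentile(P[b][:,2],98).round(3))
d=np.load('scene.npz')['col']; s=np.load('side.npz')['col']
A=cv2.resize(d[190:320,270:440],(400,306),interpolation=cv2.INTER_CUBIC);B=cv2.resize(s[210:340,110:280],(400,306),interpolation=cv2.INTER_CUBIC)
C=cv2.resize(d[130:300,90:260],(400,294),interpolation=cv2.INTER_CUBIC);D=cv2.resize(s[110:240,170:340],(400,294),interpolation=cv2.INTER_CUBIC)
cv2.imwrite('pics/crop1.png',np.vstack([np.hstack([A,B]),np.hstack([C,D])]))
E
```

```text
scene top [712.9 -89.6 327.1 200.6  84.2] 0.11631057808238676
head [714.  -87.  303.3 188.8  84.4] 0.17103889336816214
dhandle 0 [0. 0. 0. 0. 0.] [nan nan nan]
vhandle 299 [714.1 -81.4 286.9 189.9  84.5] [ 0.80023338 -0.0655961   0.15202957]
obj [ 97. 145.] [ 520.2 -588.6  307.    19.7   -0.6] ztop 0.122
obj [302. 142.] [237.3  74.5 101.3  15.7 -73.5] ztop 0.199
obj [207. 152.] [ 332.8 -248.9   90.9   88.8    8.9] ztop 0.05
obj [115. 199.] [ 687.9 -370.8   63.3   50.6  -26.3] ztop 0.17
obj [184. 245.] [682.3 -86.4 327.4 262.5  84.4] ztop 0.174
obj [382. 201.] [223.2 388.9  92.8  45.5  88.5] ztop 0.062
obj [350. 218.] [345.8 320.3  78.3  76.5  24. ] ztop 0.074
obj [391. 236.] [327.2 461.8 102.6  63.6  22.3] ztop 0.062
obj [353. 253.] [ 4.471e+02  3.770e+02  1.025e+02  5.900e+01 -1.000e-01] ztop 0.062
obj [299. 268.] [578.9 249.9 102.5  59.9   1.4] ztop 0.061
obj [190. 317.] [884.3  21.8 618.2  31.3 -90. ] ztop 0.065
obj [413. 300.] [500.6 590.3 262.4  19.2  -0. ] ztop 0.066
obj [270. 302.] [742.3 232.3  64.5  63.9 -20.3] ztop 0.134
obj [366. 302.] [579.9 472.3 101.6  62.   89.7] ztop 
[... 350 characters left out ...]
4  66.2] ztop 0.174
obj [361. 151.] [ 414.7 -588.9   94.6   22.3    2.1] ztop 0.123
obj [139. 228.] [696.3 350.2  72.9  72.5 -69.4] ztop 0.115
obj [ 58. 235.] [ 8.517e+02  5.732e+02  9.650e+01  5.290e+01 -5.000e-01] ztop 0.129
obj [186. 238.] [5.773e+02 2.477e+02 1.008e+02 6.100e+01 5.000e-01] ztop 0.063
obj [130. 273.] [578.  470.5  99.   63.5  88.8] ztop 0.063
obj [180. 280.] [444.5 374.8 101.6  63.4   1. ] ztop 0.061
obj [214. 282.] [344.  318.4  80.   75.9 -32. ] ztop 0.074
obj [112. 309.] [ 4.973e+02  5.887e+02  2.605e+02  2.240e+01 -1.000e-01] ztop 0.065
obj [183. 319.] [326.3 459.7 102.3  61.5  22. ] ztop 0.062
obj [224. 327.] [209.1 393.   60.7  50.4 -45.7] ztop 0.061
  return _methods._mean(a, axis=axis, dtype=dtype,
  ret = um.true_divide(
```

View pics/crop1.png

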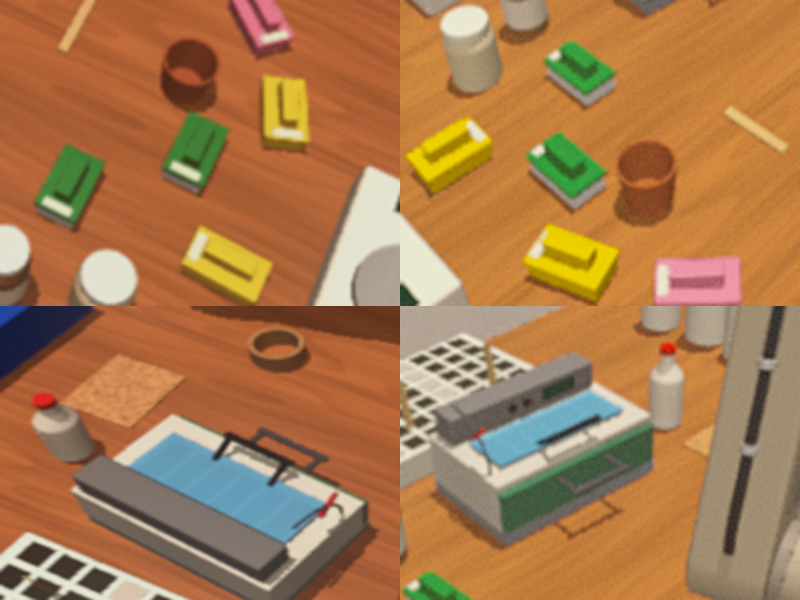

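The crop confirms it: the green lids are at crop (70,185) and (195,150), and no other green box is visible. The yellow and pink boxes are left alone. Germinator origin is about (707.5,-89) mm, yaw -5.6°.

```bash
cat >> h.py <<'E'
G0=np.array([.7075,-.089]); GY=np.deg2rad(-5.6)
def g2w(x,y): c,s=np.cos(GY),np.sin(GY); return G0*1000+[c*x-s*y,s*x+c*y]
def w2g(P): c,s=np.cos(GY),np.sin(GY); d=np.asarray(P)[...,:2]*1000-G0*1000; return np.stack([c*d[...,0]+s*d[...,1],-s*d[...,0]+c*d[...,1]],-1)
def tyaw(s=None):
    s=s or sensors.get_state(); w,x,y,z=s['orientation']; return np.arctan2(2*(x*y+w*z),1-2*(y*y+z*z))
def need(x,y,z,yaw=None):
    """world target mm, yaw deg -> row numbers"""
    s=sensors.get_state(); p=s['tcp_pos']*1000; a=tyaw(s); d=np.array([x,y,z])-p
    t=0 if yaw is None else (a-np.deg2rad(yaw)+np.pi)%(2*np.pi)-np.pi
    return np.round([np.cos(a)*d[0]+np.sin(a)*d[1], np.sin(a)*d[0]-np.cos(a)*d[1], -d[2], t*1000]).astype(int).tolist()+['q6 %.2f'%s['joint_pos'][5]]
E
python3 - <<'E'
from h import *
h=g2w(-150,0);print(h, need(*h,204,84.4))
c=cam('scene');hs=cv2.cvtColor(c['color'],cv2.COLOR_BGR2HSV);print(hs[170:190:5,135:155:5].reshape(-1,3).tolist()[:6],hs[210,130],hs[150,170])
m=cv2.inRange(hs,np.array([8,60,150]),np.array([20,175,255]))
for b,s,ce in blobs(m,300):
    v,u=np.nonzero(b);Q=onplane(c,np.c_[u,v],.004);print(s,ce,rect(Q))
E
```

```text
[558.21589    -74.36256504] [473, -269, 1, -1031, 'q6 1.43']
[[13, 152, 218], [13, 154, 209], [13, 151, 220], [13, 152, 211], [13, 154, 205], [12, 152, 207]] [ 11 139  99] [ 11 175 186]
[ 101   64   88   56 1478] [146.30243572  90.85994587] [ 154.5 -652.2  389.8  283.4   84. ]
[   27   114   327   270 16307] [219.52149384 264.7264365 ] [ 602.5  -39.6 1023.5  914.4   20. ]
[ 372  248  127  136 5038] [426.8394204  324.72588329] [489.  666.2 432.9 375.5  21.4]
```

```bash
python3 -m handwheel '[[40,-22,0,-0.1,1],[80,-45,0,-0.2,1],[120,-68,0,-0.3,1],[160,-90,0,-0.4,1],[200,-114,0,-0.5,1],[240,-136,0,-0.6,1],[240,-136,0,-0.6,1]]'; python3 - <<'E'
from h import *
h=g2w(-150,0);print(h, need(*h,204,84.4))
E
```

```text
clock: 1.0
tcp_pos: [0.4068, -0.2899, 0.2056]
orientation: [-0.0, 0.865, 0.501, 0.001]
wrist_force: [-0.6, 0.2, 0.2]
finger_gap: 0.0855
grip_force: 0.0
[558.21589    -74.36256504] [262, 24, 2, -423, 'q6 1.31']
```

```bash
python3 -m handwheel '[[40,4,0,-0.08,1],[80,8,0,-0.16,1],[120,12,0,-0.24,0.8],[160,16,0,-0.32,0.6],[200,20,0,-0.4,0.5],[262,24,0,-0.423,0.45],[262,24,0,-0.423,0.45],[262,24,0,-0.423,0.45]]'; python3 - <<'E'
from h import *
h=g2w(-150,0);print(h, need(*h,68,84.4))
c=cam('wrist');cv2.imwrite('pics/w1.png',c['color']);P=cloud(c);np.savez('w1.npz',P=P)
g=w2g(P);v=c['color'].max(2)
for nm,m in [('dh',(np.abs(P[...,2]-.089)<.012)&(g[...,0]<-110)&(g[...,0]>-190)&(np.abs(g[...,1])<80)),('vh',(np.abs(P[...,2]-.153)<.012)&(np.abs(g[...,1])<80)&(g[...,0]<30)&(g[...,0]>-110))]:
    for b,s,ce in blobs(m.astype(np.uint8),40): print(nm,s,np.median(P[b],0),np.percentile(g[b],[2,50,98],0).round(1).tolist(),np.percentile(P[b][:,2],95))
E
```

```text
clock: 1.8
tcp_pos: [0.5582, -0.0792, 0.2049]
orientation: [-0.0, 0.743, 0.669, -0.0]
wrist_force: [-0.7, 0.3, 0.7]
finger_gap: 0.0383
grip_force: 0.0
[558.21589    -74.36256504] [5, -1, 137, -6, 'q6 1.39']
dh [ 245  114   50  118 2016] [ 0.5608598  -0.06575175  0.09000149] [[-156.3, -55.9], [-147.8, 8.5], [-112.1, 55.2]] 0.09182056009951517
vh [ 324  125   46  137 2548] [ 0.62305026 -0.0743074   0.16030514] [[-91.0, -51.2], [-85.4, 6.3], [-62.6, 51.3]] 0.16227529952197242
```

View pics/w1.png

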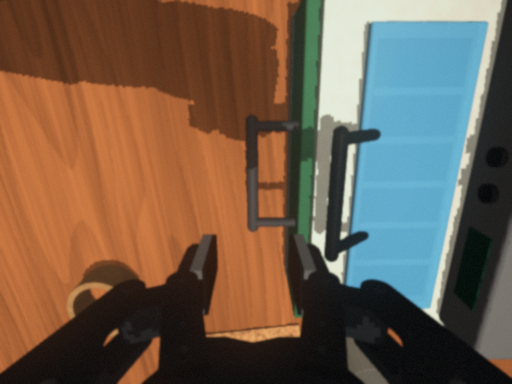

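Wrist view: the drawer bar is at about (252,172), the vent bar at about (338,190) and the flap is blue. The drawer bar is where I predicted, so I descend and grip.

```bash
python3 -m handwheel '[[5,-1,40,0,0.45],[5,-1,80,0,0.45],[5,-1,115,0,0.45],[5,-1,137,0,0.45],[5,-1,137,0,0.45]]' 50;  python3 -m handwheel '[[0,0,0,0,0],[0,0,0,0,0],[0,0,0,0,0],[0,0,0,0,0],[0,0,0,0,0]]' 50; python3 -c "
from h import *
print(need(*(g2w(-150-143,0)),68), sensors.get_state()['tcp_pos'])"
```

```text
clock: 2.35
tcp_pos: [0.5533, -0.0763, 0.0649]
orientation: [-0.003, 0.745, 0.667, -0.002]
wrist_force: [-0.1, 0.6, 0.3]
finger_gap: 0.0383
grip_force: 0.0
clock: 2.85
tcp_pos: [0.5577, -0.0752, 0.0691]
orientation: [0.001, 0.744, 0.669, 0.0]
wrist_force: [0.2, 0.3, -0.3]
finger_gap: -0.0001
grip_force: 0.0
[0, -143, 1, 0, 'q6 1.40'] [ 0.5576697  -0.07523979  0.06909849]
```

```bash
python3 - <<'E'
from h import *
c=cam('wrist');d=cam('side');e=cam('scene')
cv2.imwrite('pics/c2.png',np.hstack([cv2.resize(c['color'][100:384],(400,300)),cv2.resize(d['color'][120:240,180:340],(400,300),interpolation=cv2.INTER_CUBIC)]))
P=cloud(e);g=w2g(P);m=(np.abs(P[...,2]-.089)<.012)&(g[...,0]<-110)&(g[...,0]>-190)&(np.abs(g[...,1])<80)
print(m.sum(),np.percentile(g[m],[2,50,98],0)); print(sensors.get_state()['finger_gap'])
E
```

```text
107 [[-154.98651709  -53.44580278]
 [-144.99780979   36.44547658]
 [-113.00467998   58.23097672]]
-0.000151225191949289
```

View pics/c2.png

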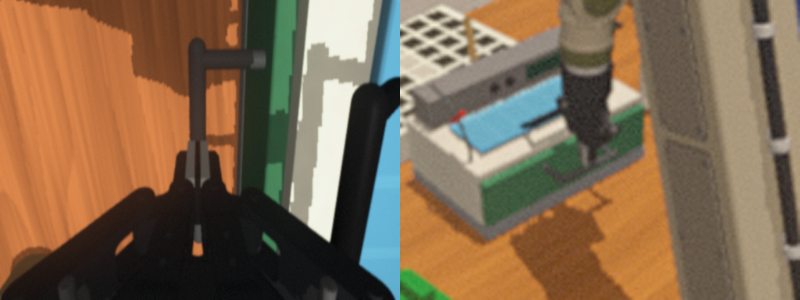

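The wrist crop shows the fingers shut with the bar running out from the tips at (197,145), so nothing is held. I measure fingertips against the bar with the wrist and side depth.

```bash
python3 - <<'E'
from h import *
s=sensors.get_state();print(s['tcp_pos'],w2g(s['tcp_pos'][None]),np.rad2deg(tyaw(s)))
for n in ['wrist','side','scene']:
    c=cam(n);P=cloud(c);g=w2g(P);z=P[...,2]*1000
    reg=(np.abs(g[...,0]+150)<30)&(np.abs(g[...,1])<70)
    for y0 in range(-60,70,15):
        m=reg&(g[...,1]>=y0)&(g[...,1]<y0+15)&(z>60)
        if m.sum()>3: print(n,y0,m.sum(),'x',np.percentile(g[m][:,0],[5,50,95]).round(),'z',np.percentile(z[m],[5,50,95]).round())
E
```

```text
[ 0.55727075 -0.07503165  0.06851523] [[-150.87533319   -0.75812557]] 83.94008435226911
wrist -60 160 x [-155. -152. -149.] z [90. 91. 92.]
wrist -15 1639 x [-179. -149. -121.] z [132. 151. 158.]
wrist 0 11315 x [-177. -151. -124.] z [106. 150. 182.]
wrist 15 8524 x [-167. -151. -135.] z [ 91. 177. 190.]
wrist 30 729 x [-156. -150. -129.] z [87. 90. 92.]
wrist 45 1428 x [-155. -142. -122.] z [87. 90. 92.]
side -60 20 x [-156. -145. -129.] z [85. 89. 93.]
side -45 15 x [-175. -156. -140.] z [ 84.  90. 307.]
side -30 21 x [-180. -156. -151.] z [ 85.  93. 343.]
side -15 30 x [-178. -164. -154.] z [ 86. 145. 231.]
side 0 180 x [-179. -159. -128.] z [ 95. 154. 274.]
side 15 309 x [-179. -169. -128.] z [165. 314. 492.]
side 30 509 x [-174. -154. -126.] z [232. 358. 558.]
side 45 301 x [-178. -158. -128.] z [ 90. 540. 583.]
scene -60 30 x [-144. -128. -121.] z [ 86. 566. 579.]
scene -45 162 x [-175. -143. -121.] z [563. 580. 593.]
scene -30 200 x [-177. -151. -122.] z [299. 577. 592.]
scene -15 171 x [-177. -146. -122.] z [148. 576. 593.]
scene 0 286 x [-176. -147. -122.] z [103. 570. 593.]
scene 15 388 x [-173. -130. -121.] z [164. 353. 591.]
scene 30 929 x [-172. -145. -124.] z [240. 412. 589.]
scene 45 633 x [-178. -154. -125.] z [ 92. 540. 589.]
```

```bash
python3 - <<'E'
from h import *
s=sensors.get_state();T=s['tcp_pos']
out=[]
for n,k in [('wrist',3),('side',9)]:
    c=cam(n);p=proj(c,np.array([T,T+[0,0,.019],T+[0,0,.0165+.006]]))
    x,y=p[0].astype(int); w,h=int(400/k),int(500/k); x0,y0=max(0,x-w//2),min(max(0,y-h//2),384-h)
    im=cv2.resize(c['color'][y0:y0+h,x0:x0+w],(400,500),interpolation=cv2.INTER_CUBIC)
    for q,col in zip(p,[(0,0,255),(0,255,255)]):
        cv2.circle(im,tuple(((q-[x0,y0]+.5)*[400/w,500/h]).astype(int).tolist()),3,col,-1)
    out.append(im);print(n,p.round(1).tolist())
cv2.imwrite('pics/c3.png',np.hstack(out))
E
```

```text
wrist [[253.4, 228.3], [253.5, 242.3], [253.5, 245.3]]
side [[254.7, 190.7], [254.7, 186.7], [254.7, 186.0]]
```

View pics/c3.png

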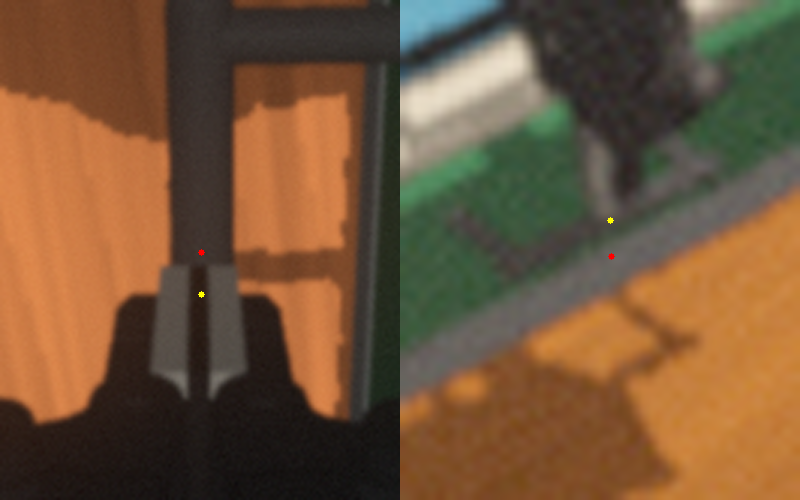

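Left crop: the pad tips end at about (200,265), short of the projected TCP (red), and appear to sit on the bar. Right crop (side view): the tip ends at the yellow dot, 19 mm above the TCP. I check the tip height numerically.

```bash
python3 - <<'E'
from h import *
s=sensors.get_state();T=s['tcp_pos']
c=cam('wrist');P=cloud(c)
x0,y0=int(253.4)-66,228-83
for cx in (172,228,200):
  for cy in (240,258,268,274,285,300,340,370):
    u,v=int(x0+cx/3),int(y0+cy/3); q=P[v,u]-T; print(cx,cy,(u,v),(q*1000).round(1),c['color'][v,u])
print(s['wrist_force'],s['ft_torque'],s['finger_gap'])
E
```

```text
172 240 (244, 225) [-4.1 11.4 19.5] [42 58 89]
172 258 (244, 231) [-4.5  7.8 19.4] [39 55 86]
172 268 (244, 234) [-3.6 12.  32.1] [67 76 88]
172 274 (244, 236) [-3.5 12.1 34.7] [70 77 89]
172 285 (244, 240) [-3.5 11.9 38.7] [73 80 92]
172 300 (244, 245) [-3.3 12.1 44.2] [70 80 88]
172 340 (244, 258) [-3.  11.7 55.5] [69 78 85]
172 370 (244, 268) [-2.7 12.  64. ] [ 86  95 102]
228 240 (263, 225) [ 6.4 10.7 20.4] [38 46 64]
228 258 (263, 231) [ 6.1  6.8 19.8] [40 46 60]
228 268 (263, 234) [ 6.1 10.9 32. ] [69 74 84]
228 274 (263, 236) [ 6.  11.1 34.7] [72 78 87]
228 285 (263, 240) [ 5.8 10.8 38.5] [73 80 88]
228 300 (263, 245) [ 5.7 11.  44.1] [74 82 89]
228 340 (263, 258) [ 5.3 11.  55.9] [71 79 85]
228 370 (263, 268) [ 5.  11.1 64. ] [83 90 95]
200 240 (253, 225) [ 1.1 12.3 22.8] [46 54 64]
200 258 (253, 231) [ 0.7  9.  23.2] [46 50 64]
200 268 (253, 234) [ 1.  11.6 32.3] [25 33 46]
200 274 (253, 236) [ 1.  11.8 35. ] [22 29 45]
200 285 (253, 240) [ 0.9 11.4 38.6] [19 28 43]
200 300 (253, 245) [ 0.9 10.9 42.8] [20 29 42]
200 340 (253, 258) [ 0.9 11.5 55.8] [20 28 40]
200 370 (253, 268) [ 0.9 11.5 63.9] [25 29 40]
[-0.03592025 -0.73677579 -0.02536339] [0.00024438 0.03909449 0.02979253] -0.00021896114533962507
```

```bash
python3 - <<'E'
from h import *
P=np.load('w1.npz')['P'];T=np.array([.5582,-.0792,.2049])
for u,v in [(207,236),(207,240),(212,245),(212,260),(213,280),(213,300),(296,236),(298,245),(296,260),(295,280)]:
    print((u,v),((P[v,u]-T)*1000).round(1))
E
python3 -m handwheel '[[0,0,0,0,0.45],[0,0,0,0,0.45],[0,0,0,0,0.45],[0,0,14,0,0.45],[0,0,27,0,0.45],[0,0,27,0,0.45]]' 50; python3 -m handwheel '[[0,0,0,0,0],[0,0,0,0,0],[0,0,0,0,0],[0,0,0,0,0],[0,0,0,0,0]]' 50
```

```text
(207, 236) [-22.2  13.9  34.3]
(207, 240) [-21.6  13.7  38.4]
(212, 245) [-18.1  14.2  45.3]
(212, 260) [-19.1   6.8  46.2]
(213, 280) [-20.6  -5.2  44.7]
(213, 300) [ -82.5 -205.7 -204.8]
(296, 236) [22.6  9.3 34.4]
(298, 245) [22.1  9.9 45.1]
(296, 260) [19.6  8.1 55. ]
(295, 280) [18.7 -2.6 54.3]
clock: 3.9
tcp_pos: [0.5521, -0.0741, 0.0399]
orientation: [-0.003, 0.744, 0.669, -0.003]
wrist_force: [-11.4, 1.0, 2.8]
finger_gap: 0.0385
grip_force: 0.0
clock: 4.4
tcp_pos: [0.5569, -0.075, 0.045]
orientation: [0.001, 0.743, 0.669, 0.0]
wrist_force: [-14.3, 3.4, 25.8]
finger_gap: 0.01
grip_force: 49.3
```

Gripped: gap 10 mm, 49 N. The usable tip sits about 30 mm above the reported TCP, so I will account for that from here on. Now I pull.

```bash
python3 -m handwheel '[[0,-10,0,0,0],[0,-30,0,0,0],[0,-50,0,0,0],[0,-70,0,0,0],[0,-90,0,0,0],[0,-110,0,0,0],[0,-125,0,0,0],[0,-135,0,0,0]]' 50; python3 -m handwheel '[[0,-4,0,0,0],[0,-7,0,0,0],[0,-8,0,0,0],[0,-8,0,0,0]]' 50; python3 -c "
from h import *
s=sensors.get_state();print(w2g(s['tcp_pos'][None]),s['tcp_pos'])"
```

```text
clock: 5.2
tcp_pos: [0.427, -0.0629, 0.0449]
orientation: [0.005, 0.744, 0.669, 0.002]
wrist_force: [2.7, -2.9, 18.0]
finger_gap: 0.0097
grip_force: 50.9
clock: 5.6
tcp_pos: [0.4197, -0.0622, 0.0449]
orientation: [0.005, 0.744, 0.669, 0.002]
wrist_force: [-0.8, -2.2, 21.0]
finger_gap: 0.0104
grip_force: 51.1
[[-289.062442     -1.43981148]] [ 0.41967664 -0.06222539  0.04489686]
```

```bash
python3 -m handwheel '[[0,-3,0,0,0],[0,-6,0,0,0],[0,-6,0,0,0]]' 50; python3 -m handwheel '[[0,0,0,0,0.45],[0,0,0,0,0.45],[0,0,0,0,0.45],[0,0,-40,0,0.45],[0,0,-80,0,0.45],[0,0,-120,0,0.45],[0,0,-160,0,0.45],[0,0,-160,0,0.45]]';  python3 -c "
from h import *
s=sensors.get_state();print(w2g(s['tcp_pos'][None]),s['tcp_pos'],need(*g2w(-150,0),240,174.4))"
```

```text
clock: 5.9
tcp_pos: [0.414, -0.0617, 0.0449]
orientation: [0.005, 0.744, 0.669, 0.002]
wrist_force: [1.0, -1.6, 18.6]
finger_gap: 0.0099
grip_force: 51.1
clock: 6.7
tcp_pos: [0.4117, -0.0602, 0.2058]
orientation: [0.003, 0.744, 0.669, 0.002]
wrist_force: [0.4, -0.6, 0.0]
finger_gap: 0.0383
grip_force: 0.0
[[-2.97176073e+02 -2.29569304e-01]] [ 0.41171983 -0.06022917  0.20581635] [1, 147, -34, -1579, 'q6 1.34']
```

```bash
python3 -m handwheel '[[0,20,-34,-0.14,0.6],[0,40,-34,-0.28,0.6],[0,60,-34,-0.42,0.6],[0,80,-34,-0.56,0.6],[0,100,-34,-0.7,0.6],[0,120,-34,-0.84,0.6],[0,140,-34,-0.98,0.6],[1,147,-34,-1.12,0.6]]'; python3 -m handwheel '[[0,0,0,-0.14,0.6],[0,0,0,-0.28,0.6],[0,0,0,-0.42,0.6],[0,0,0,-0.46,0.6],[0,0,0,-0.46,0.6]]'; python3 - <<'E'
from h import *
c=cam('wrist');P=cloud(c);g=w2g(P)
hs=cv2.cvtColor(c['color'],cv2.COLOR_BGR2HSV)
for n in ['wrist','scene','side']:
    c=cam(n);P=cloud(c);g=w2g(P);cv2.imwrite(f'pics/d_{n}.png',c['color'])
    m=hsvmask(c,[5,170,150],[20,255,255])>0
    m&=(P[...,2]>.045)&(np.abs(g[...,1])<160)&(g[...,0]>-300)&(g[...,0]<-60)
    for b,s,ce in blobs(m.astype(np.uint8),40):
        for nm,lo,hi in [('lid',.05,.072),('rib',.078,.1)]:
            q=b&(P[...,2]>lo)&(P[...,2]<hi)
            if q.sum()>20:print(n,nm,ce,rect(P[q]),np.median(P[q][:,2]),'g',np.median(g[q],0))
s=sensors.get_state();print(s['tcp_pos'],np.rad2deg(tyaw(s)))
E
```

```text
clock: 7.5
tcp_pos: [0.5562, -0.074, 0.233]
orientation: [-0.001, 0.272, 0.962, -0.0]
wrist_force: [-0.6, 0.5, -0.0]
finger_gap: 0.0515
grip_force: 0.0
clock: 8.0
tcp_pos: [0.5546, -0.0737, 0.2336]
orientation: [-0.001, 0.048, 0.999, 0.0]
wrist_force: [0.5, -0.7, 0.2]
finger_gap: 0.0514
grip_force: 0.0
wrist lid [265.42600897 136.08819133] [521.5 -51.2  50.3  27.6  89.4] 0.06223026263314868 g [-193.34798324   12.70502231]
wrist rib [265.42600897 136.08819133] [527.7 -54.3  12.    6.3 -81. ] 0.0860188094839811 g [-182.64935843   16.28922269]
wrist lid [267.48344371 187.88300221] [580.9 -51.4  57.1  48.2  85.5] 0.062248022460296926 g [-128.63788551    7.1746061 ]
wrist rib [267.48344371 187.88300221] [574.8 -51.5  24.1  21.7  -4.2] 0.08615748302773188 g [-133.5891048    22.39292156]
scene lid [223.01321586 214.75770925] [550.1 -47.8  79.1  55.1  -1.8] 0.06193049097035286 g [-164.84372023   41.10820742]
scene rib [223.01321586 214.75770925] [558.3 -50.   63.4  20.6  -1.4] 0.08554752848249692 g [-149.73676969   24.93237915]
side lid [249.96412556 194.66816143] [550.3 -35.2  98.3  58.   36.9] 0.06224785601667959 g [-168.74662782   35.56748233]
side rib [249.96412556 194.66816143] [556.3 -47.8  68.   25.2  -4.2] 0.08543725172356842 g [-156.87883228   26.92583989]
[ 0.55499928 -0.07381094  0.23464696] 174.410432953462
```

View pics/d_wrist.png

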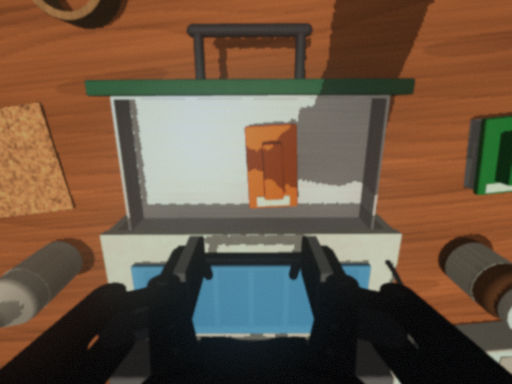

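Wrist view: the drawer is open, the orange box is at (272,165), the mat at (30,160) is partly out of view, and a green box is at (495,155). I refine the orange rib and the mat.

```bash
python3 - <<'E'
from h import *
c=cam('wrist');P=cloud(c);g=w2g(P)
m=hsvmask(c,[3,130,50],[22,255,255])>0
for nm,lo,hi in [('lid',.055,.07),('rib',.08,.095)]:
    q=m&(P[...,2]>lo)&(P[...,2]<hi)&(np.abs(g[...,1])<150)&(g[...,0]>-260)&(g[...,0]<-60)
    b=max(blobs(q.astype(np.uint8),20),key=lambda t:t[1][4])[0]; print(nm,b.sum(),rect(P[b]),np.median(P[b][:,2]))
s=cam('scene');hw=cv2.cvtColor(c['color'],cv2.COLOR_BGR2HSV);hs=cv2.cvtColor(s['color'],cv2.COLOR_BGR2HSV)
print('w mat',np.median(hw[120:200,5:40].reshape(-1,3),0),'wood',np.median(hw[120:200,80:95].reshape(-1,3),0));print('s mat',np.median(hs[170:190,133:152].reshape(-1,3),0),'wood',np.median(hs[150:165,165:185].reshape(-1,3),0))
for n,c,win in [('s',s,(100,200,140,220)),('w',c,(0,100,60,260))]:
    h=cv2.cvtColor(cv2.GaussianBlur(c['color'],(3,3),0),cv2.COLOR_BGR2HSV);x0,x1,y0,y1=win
    sub=h[y0:y1,x0:x1]; t,mm=cv2.threshold(sub[...,1],0,255,cv2.THRESH_OTSU+cv2.THRESH_BINARY_INV); print(n,'otsu S',t)
    mm&=((sub[...,2]>150)*255).astype(np.uint8); mm=cv2.morphologyEx(mm,cv2.MORPH_OPEN,np.ones((5,5)))
    b,st,ce=max(blobs(mm,50),key=lambda q:q[1][4]); v,u=np.nonzero(b); print(st,ce,rect(onplane(c,np.c_[u+x0,v+y0],.004)))
E
```

```text
lid 2535 [556.3 -50.8  99.3  58.4  -3.1] 0.06222853224018399
rib 1093 [556.1 -50.7  63.3  22.   -2.5] 0.08611540758673414
w mat [ 14. 149. 180.] wood [ 11. 173. 148.]
s mat [ 13. 151. 216.] wood [ 11. 174. 187.]
s otsu S 110.0
[ 38  44  62  36 928] [72.02801724 63.84806034] [ 571.3 -251.1  237.5  105.2  -40.1]
w otsu S 122.0Traceback (most recent call last):
  File "<stdin>", line 13, in <module>
ValueError: max() iterable argument is empty
```

```bash
python3 -c "
from h import *
print(need(556.2,-50.5,36,177))"
```

```text
[1, 23, 199, -45, 'q6 -0.18']
```

```bash
python3 -m handwheel '[[1,23,30,-0.045,0.6],[1,23,70,-0.045,0.6],[1,23,110,-0.045,0.6],[1,23,145,-0.045,0.6],[1,23,170,-0.045,0.6],[1,23,180,-0.045,0.6],[1,23,180,-0.045,0.6]]'; python3 - <<'E'
from h import *
print(need(556.2,-50.5,36,177))
c=cam('wrist');cv2.imwrite('pics/e1.png',c['color']);P=cloud(c);s=sensors.get_state();T=s['tcp_pos'];np.savez('e1.npz',P=P,T=T)
D=(P-T)*1000; near=(np.abs(D[...,1])<60)&(np.abs(D[...,0])<14)&(c['color'].max(2)<120)
for b,st,ce in blobs((near&(D[...,2]>5)&(D[...,2]<70)).astype(np.uint8),30): print(st,D[b].min(0).round(),D[b].max(0).round())
E
```

```text
clock: 9.0
tcp_pos: [0.5554, -0.0507, 0.0541]
orientation: [-0.001, 0.026, 1.0, 0.0]
wrist_force: [-0.6, -0.1, -0.1]
finger_gap: 0.0514
grip_force: 0.0
[-1, 0, 18, 0, 'q6 -0.18']
[ 223  212  129  106 4486] [-14. -18.   5.] [14. 40. 70.]
[ 160  227   47   91 1473] [-14. -39.   5.] [  9. -24.  70.]
```

View pics/e1.png

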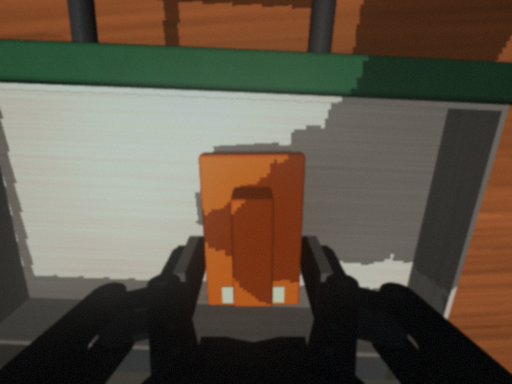

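Wrist view: the rib at (252,245) is centred between the fingertips at (190,240) and (312,240), and they still stand above the lid. I lower gently.

```bash
python3 -m handwheel '[[-1,0,5,0,0.6],[-1,0,10,0,0.6],[-1,0,10,0,0.6]]'; python3 -m handwheel '[[0,0,4,0,0.6],[0,0,8,0,0.6],[0,0,8,0,0.6]]';  python3 -m handwheel '[[0,0,0,0,0],[0,0,0,0,0],[0,0,0,0,0],[0,0,0,0,0],[0,0,0,0,0]]' 60
```

```text
clock: 9.35
tcp_pos: [0.5577, -0.0511, 0.0455]
orientation: [0.0, 0.026, 1.0, -0.0]
wrist_force: [-0.4, 0.2, 0.2]
finger_gap: 0.0511
grip_force: 0.0
clock: 9.65
tcp_pos: [0.557, -0.0509, 0.0367]
orientation: [-0.0, 0.026, 1.0, 0.0]
wrist_force: [-0.6, 0.5, -0.2]
finger_gap: 0.0511
grip_force: 0.0
clock: 10.15
tcp_pos: [0.5578, -0.0511, 0.0376]
orientation: [0.0, 0.026, 1.0, -0.0]
wrist_force: [-0.4, 0.2, 1.4]
finger_gap: 0.0205
grip_force: 59.4
```

```bash
python3 -m handwheel '[[0,0,-5,0,0],[0,0,-15,0,0],[0,0,-40,0,0],[0,0,-75,0,0],[0,0,-110,0,0],[0,0,-150,0,0],[0,0,-180,0,0],[0,0,-180,0,0]]' 60; python3 - <<'E'
from h import *
c=cam('scene');print(cv2.imwrite('pics/f1.png',cv2.resize(c['color'][120:280,80:300],(800,582),interpolation=cv2.INTER_CUBIC)))
lab=cv2.cvtColor(cv2.GaussianBlur(c['color'],(5,5),0),cv2.COLOR_BGR2LAB).astype(int)
ref=np.median(lab[172:188,135:150].reshape(-1,3),0);wd=np.median(lab[150:165,165:185].reshape(-1,3),0);print(ref,wd)
E
```

```text
clock: 10.95
tcp_pos: [0.56, -0.0515, 0.223]
orientation: [0.004, 0.026, 1.0, -0.001]
wrist_force: [0.2, -0.4, -1.9]
finger_gap: 0.0211
grip_force: 59.0
True
[167. 150. 168.] [135. 157. 167.]
```

View pics/f1.png

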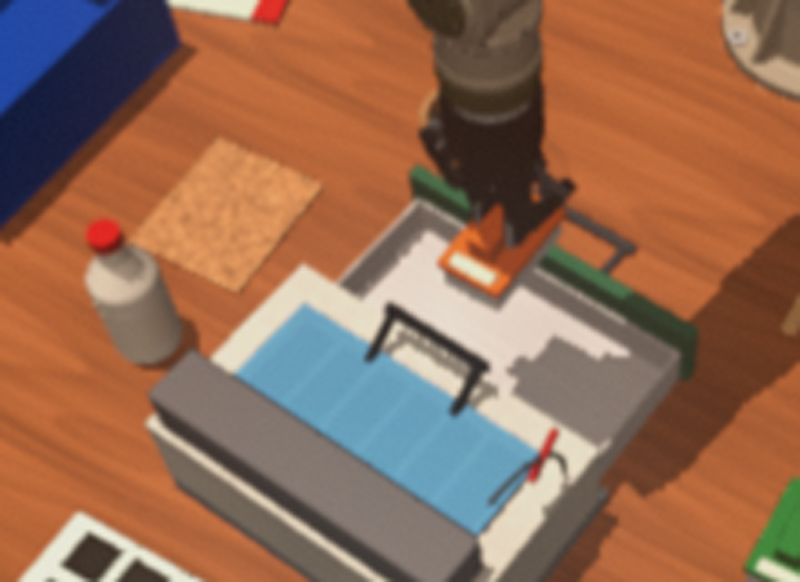

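The scene crop shows the orange box lifted. The mat corners are at (222,138), (322,185), (238,292) and (133,240), with the bottle close by at (130,290).

```bash
python3 - <<'E'
from h import *
c=cam('scene')
cr=np.array([[222,138],[322,185],[238,292],[133,240]])*220/800+[80,120]-.3
Q=onplane(c,cr,.004);print((Q*1000).round(1)[:,:2].tolist(),Q.mean(0)*1000)
lab=cv2.cvtColor(cv2.GaussianBlur(c['color'],(3,3),0),cv2.COLOR_BGR2LAB).astype(int)
win=np.zeros(lab.shape[:2],np.uint8);cv2.fillPoly(win,[(((cr-cr.mean(0))*1.25)+cr.mean(0)).astype(np.int32)],1)
m=((lab[...,0]>148)&(win>0)&(lab[...,1]>142)).astype(np.uint8);m=cv2.morphologyEx(cv2.morphologyEx(m,cv2.MORPH_CLOSE,np.ones((3,3))),cv2.MORPH_OPEN,np.ones((3,3)))
b,st,ce=max(blobs(m,50),key=lambda q:q[1][4]); v,u=np.nonzero(b); print(st,rect(onplane(c,np.c_[u,v],.004)))
d=np.load('w1.npz')
s=sensors.get_state();p=s['tcp_pos'];print(p)
# where is the lifted box?
P=cloud(c);o=hsvmask(c,[3,170,120],[20,255,255])>0
q=o&(P[...,2]>.19)&(P[...,2]<.3);print('orange now',rect(P[q]),np.percentile(P[q][:,2],[5,50,95]))
E
```

```text
[[455.9, -468.0], [454.4, -343.5], [601.6, -337.2], [603.3, -463.8]] [ 528.79313509 -403.1257802     4.        ]
[ 117  159   50   40 1147] [ 529.1 -406.2  150.6  129.     0.8]
[ 0.55776727 -0.05102607  0.2180863 ]
orange now [293.5  70.7 689.4  96.7 -25.3] [0.24031642 0.24555101 0.26949264]
```

```bash
python3 -c "
from h import *
print(need(529,-405,223,181))"
```

```text
[10, -355, -5, -69, 'q6 -0.18']
```

```bash
python3 -m handwheel '[[1,-20,-5,0,0],[2,-60,-5,-0.01,0],[3,-105,-5,-0.02,0],[5,-150,-5,-0.03,0],[6,-195,-5,-0.04,0],[7,-240,-5,-0.05,0],[8,-285,-5,-0.06,0],[9,-320,-5,-0.069,0]]' 60; python3 -m handwheel '[[0,-15,0,0,0],[1,-28,0,0,0],[1,-35,0,0,0],[1,-35,0,0,0],[1,-35,0,0,0]]' 60; python3 - <<'E'
from h import *
print(need(529,-405,20,181))
for n in ['scene','side']:
    c=cam(n);P=cloud(c);o=hsvmask(c,[3,170,120],[20,255,255])>0
    q=o&(P[...,2]>.19)&(P[...,2]<.3)&(np.abs(P[...,0]-.53)<.15)&(np.abs(P[...,1]+.4)<.15)
    if q.sum()>10: print(n,q.sum(),rect(P[q]),np.percentile(P[q][:,2],[5,50,95]))
E
```

```text
clock: 11.85
tcp_pos: [0.5304, -0.372, 0.2197]
orientation: [-0.002, -0.008, 1.0, 0.001]
wrist_force: [0.7, -1.0, -2.5]
finger_gap: 0.0207
grip_force: 59.1
clock: 12.35
tcp_pos: [0.5316, -0.404, 0.222]
orientation: [-0.0, -0.009, 1.0, 0.0]
wrist_force: [-0.6, 0.4, -2.3]
finger_gap: 0.0209
grip_force: 59.2
[3, -1, 202, 1, 'q6 -0.79']
scene 242 [ 533.6 -392.8  110.3   65.3  -13.2] [0.24181886 0.24693961 0.27134438]
```

```bash
python3 -m handwheel '[[1,-1,30,0,0],[1,-1,70,0,0],[1,-1,110,0,0],[1,-1,150,0,0],[1,-1,180,0,0],[1,-1,192,0,0],[1,-1,199,0,0],[1,-1,203,0,0]]' 60; python3 -m handwheel '[[0,0,2,0,0],[0,0,5,0,0],[0,0,5,0,0]]' 60;
```

```text
clock: 13.25
tcp_pos: [0.5314, -0.4064, 0.0203]
orientation: [0.001, -0.009, 1.0, -0.001]
wrist_force: [0.6, -0.1, -2.3]
finger_gap: 0.0204
grip_force: 64.7
clock: 13.55
tcp_pos: [0.5309, -0.4066, 0.0151]
orientation: [0.0, -0.009, 1.0, -0.001]
wrist_force: [0.5, -0.6, -2.3]
finger_gap: 0.0206
grip_force: 64.7
```

```bash
python3 -m handwheel '[[0,0,1,0,0],[0,0,2,0,0],[0,0,2,0,0]]' 60;  python3 -m handwheel '[[0,0,0,0,0.2],[0,0,0,0,0.4],[0,0,0,0,0.5],[0,0,0,0,0.5],[0,0,-30,0,0.5],[0,0,-80,0,0.5],[0,0,-130,0,0.5],[0,0,-180,0,0.5]]'; python3 - <<'E'
from h import *
for n in ['scene','side','wrist']:
    c=cam(n);P=cloud(c);o=hsvmask(c,[3,150,60],[20,255,255])>0
    for nm,lo,hi in [('lid',.032,.046),('rib',.054,.075)]:
        q=o&(P[...,2]>lo)&(P[...,2]<hi)&(np.abs(P[...,0]-.53)<.1)&(np.abs(P[...,1]+.4)<.1)
        if q.sum()>10: print(n,nm,q.sum(),rect(P[q]),np.median(P[q][:,2]))
    c2=c if n=='scene' else None
    m=hsvmask(c,*COL['green'])>0
    for b,s,ce in blobs((m&(P[...,2]>.05)&(P[...,2]<.07)&(P[...,1]>0)&(P[...,1]<.55)).astype(np.uint8),25): print(n,'green rib',ce,rect(P[b]))
print(need(*g2w(0,0),223,181))
E
```

```text
clock: 13.85
tcp_pos: [0.5309, -0.4066, 0.0136]
orientation: [0.001, -0.009, 1.0, -0.001]
wrist_force: [-1.0, 0.8, 5.2]
finger_gap: 0.0209
grip_force: 65.7
clock: 14.65
tcp_pos: [0.5303, -0.4059, 0.1938]
orientation: [-0.0, -0.009, 1.0, 0.0]
wrist_force: [-0.4, -1.3, -0.4]
finger_gap: 0.0426
grip_force: 0.0
scene lid 204 [ 531.4 -403.   102.2   63.3    1. ] 0.03746861005168012
scene rib 110 [ 532.8 -403.2   64.6   26.     3. ] 0.06104641208253203
scene green rib [354.21138211 249.03252033] [445.7 376.5  63.   21.7   0.8]
scene green rib [300.11851852 263.78518519] [577.9 250.2  64.8  21.7  -1.4]
side green rib [185.52631579 233.58947368] [575.1 248.3  57.9  23.4   4.4]
side green rib [179.46715328 274.83211679] [443.1 374.4  61.8  23.5   0. ]
wrist lid 2830 [ 529.2 -406.3   98.9   60.     1.4] 0.0381950460582092
wrist rib 1175 [ 528.9 -406.4   62.4   21.8    1.6] 0.06212627340567578
[-180, 316, -26, 0, 'q6 -0.79']
```

```bash
python3 - <<'E'
from h import *
c=cam('wrist');lab=cv2.cvtColor(cv2.GaussianBlur(c['color'],(3,3),0),cv2.COLOR_BGR2LAB).astype(int);P=cloud(c)
Q=onplane(c,[[u,v] for v in range(384) for u in range(512)],.004).reshape(384,512,3)
win=(np.abs(Q[...,0]-.529)<.1)&(np.abs(Q[...,1]+.405)<.09)&(P[...,2]<.015)
L=lab[...,0][win];t,_=cv2.threshold(L.astype(np.uint8).reshape(-1,1),0,255,cv2.THRESH_OTSU);print(t)
m=(win&(lab[...,0]>t)).astype(np.uint8);m=cv2.morphologyEx(m,cv2.MORPH_OPEN,np.ones((5,5)));print(m.sum(),rect(Q[m>0]))
print(need(576,249.5,223,180))
E
```

```text
161.0
6156 [ 529.6 -407.5  151.1  131.7    1.6]
[-56, 656, -29, 17, 'q6 -0.79']
```

The orange box is flat at the mat centre, within 2 mm. Next is the green box at (576,249).

```bash
python3 -m handwheel '[[-3,30,-29,0,0.6],[-7,75,-29,0,0.6],[-11,120,-29,0,0.6],[-15,165,-29,0,0.6],[-19,210,-29,0,0.6],[-23,255,-29,0,0.6],[-27,300,-29,0.017,0.6],[-31,345,-29,0.017,0.6]]'; python3 -m handwheel '[[-4,45,0,0,0.6],[-8,90,0,0,0.6],[-12,135,0,0,0.6],[-16,180,0,0,0.6],[-20,225,0,0,0.6],[-24,270,0,0,0.6],[-25,311,0,0,0.6],[-25,311,0,0,0.6]]'; cat >> h.py <<'E'
def lidrib(c,col,x,y,z0,r=.09):
    P=cloud(c);o=hsvmask(c,*col)>0
    for nm,lo,hi in [('lid',.026,.042),('rib',.05,.07)]:
        q=o&(P[...,2]>lo+z0)&(P[...,2]<hi+z0)&(np.hypot(P[...,0]-x/1e3,P[...,1]-y/1e3)<r)
        if q.sum()>10: print(nm,q.sum(),rect(P[q]),np.median(P[q][:,2]))
GR=([45,80,25],[85,255,255])
E
python3 - <<'E'
from h import *
lidrib(cam('wrist'),GR,576,249,0); print(need(576,249.5,8,180))
E
```

```text
clock: 15.65
tcp_pos: [0.5542, -0.0586, 0.2188]
orientation: [-0.002, 0.0, 1.0, 0.0]
wrist_force: [0.8, 0.2, -1.0]
finger_gap: 0.0511
grip_force: 0.0
clock: 16.45
tcp_pos: [0.5788, 0.255, 0.2179]
orientation: [-0.002, -0.003, 1.0, 0.0]
wrist_force: [0.2, -0.4, -0.7]
finger_gap: 0.0511
grip_force: 0.0
lid 2398 [576.  249.2  98.   58.3   0.8] 0.034229846792316304
rib 1029 [5.760e+02 2.486e+02 6.320e+01 2.140e+01 5.000e-01] 0.058160035637238094
[3, -3, 210, 5, 'q6 0.28']
```

```bash
python3 -m handwheel '[[2,-3,40,0,0.6],[2,-3,80,0,0.6],[2,-3,120,0,0.6],[2,-3,160,0,0.6],[2,-3,185,0,0.6],[2,-3,195,0,0.6],[2,-3,195,0,0.6]]'; python3 -m handwheel '[[0,0,6,0,0.6],[0,0,12,0,0.6],[0,0,14,0,0.6],[0,0,14,0,0.6]]'; python3 -m handwheel '[[0,0,0,0,0],[0,0,0,0,0],[0,0,0,0,0],[0,0,0,0,0],[0,0,0,0,0]]' 60
```

```text
clock: 17.2
tcp_pos: [0.5767, 0.2457, 0.0239]
orientation: [-0.002, 0.001, 1.0, -0.001]
wrist_force: [-0.5, -0.1, 0.8]
finger_gap: 0.0514
grip_force: 0.0
clock: 17.6
tcp_pos: [0.5788, 0.2474, 0.0126]
orientation: [0.0, -0.0, 1.0, 0.0]
wrist_force: [-0.7, 0.2, -0.3]
finger_gap: 0.0513
grip_force: 0.0
clock: 18.1
tcp_pos: [0.5789, 0.2477, 0.0128]
orientation: [0.0, -0.0, 1.0, 0.0]
wrist_force: [-0.3, 1.0, 4.3]
finger_gap: 0.0205
grip_force: 59.8
```

```bash
python3 -m handwheel '[[0,0,-5,0,0],[0,0,-20,0,0],[0,0,-50,0,0],[0,0,-90,0,0],[0,0,-130,0,0],[0,0,-170,0,0],[0,0,-200,0,0],[0,0,-200,0,0]]' 60; python3 - <<'E'
from h import *
t=g2w(-150,62);print(t,need(t[0]+2.8,t[1]-1.3,220,174.4))
c=cam('side');P=cloud(c);g=w2g(P);m=(np.abs(P[...,2]-.089)<.01)&(g[...,0]<-270)&(g[...,0]>-330)&(np.abs(g[...,1])<70)
print('bar gx',np.percentile(g[m][:,0],[2,10,50,90,98]),m.sum())
E
```

```text
clock: 18.9
tcp_pos: [0.5809, 0.2479, 0.2177]
orientation: [0.004, -0.0, 1.0, 0.001]
wrist_force: [0.4, 0.7, -1.3]
finger_gap: 0.0206
grip_force: 59.1
[564.26602979 -12.65846624] [14, -262, -2, 98, 'q6 0.28']
bar gx [-303.61358776 -301.78696402 -297.24111061 -278.13885117 -271.39656244] 115
```

```bash
python3 -m handwheel '[[1,-20,-2,0.01,0],[3,-60,-2,0.03,0],[5,-105,-2,0.05,0],[7,-150,-2,0.07,0],[9,-190,-2,0.09,0],[12,-230,-2,0.098,0],[14,-255,-2,0.098,0],[14,-262,-2,0.098,0]]' 60; python3 - <<'E'
from h import *
t=g2w(-150,62);print(need(t[0]+2.8,t[1]-1.3,44,174.4))
c=cam('wrist');lidrib(c,GR,t[0],t[1],.207); print(np.round(sensors.get_state()['finger_gap'],4))
E
```

```text
clock: 19.75
tcp_pos: [0.5631, -0.0172, 0.2121]
orientation: [-0.002, 0.051, 0.999, -0.0]
wrist_force: [0.6, 0.5, -0.9]
finger_gap: 0.0208
grip_force: 59.2
[-4, 4, 168, -4, 'q6 -0.07']
lid 6906 [560.9 -16.4  99.6  59.   -5.3] 0.23392426147897383
rib 4598 [561.4 -10.7  63.6  35.6  -8.2] 0.25777634508993785
0.0208
```

```bash
python3 -m handwheel '[[-3,4,30,0,0],[-3,4,65,0,0],[-3,4,100,0,0],[-3,4,130,0,0],[-3,4,150,0,0],[-3,4,160,0,0],[-3,4,166,0,0],[-3,4,166,0,0]]' 60; python3 -m handwheel '[[0,0,2,0,0],[0,0,4,0,0],[0,0,5,0,0],[0,0,5,0,0]]' 60
```

```text
clock: 20.6
tcp_pos: [0.5677, -0.0103, 0.0478]
orientation: [-0.0, 0.049, 0.999, 0.0]
wrist_force: [-0.4, -0.1, -0.9]
finger_gap: 0.0207
grip_force: 59.2
clock: 21.0
tcp_pos: [0.5682, -0.0111, 0.0436]
orientation: [0.0, 0.049, 0.999, -0.0]
wrist_force: [-0.2, -0.1, -1.2]
finger_gap: 0.0205
grip_force: 59.2
```

```bash
python3 -m handwheel '[[0,0,1,0,0],[0,0,2,0,0],[0,0,3,0,0],[0,0,3,0,0]]' 60; python3 -m handwheel '[[0,0,0,0,0.2],[0,0,0,0,0.4],[0,0,0,0,0.5],[0,0,0,0,0.5],[0,0,-30,0,0.5],[0,0,-80,0,0.5],[0,0,-130,0,0.5],[0,0,-180,0,0.5]]'; python3 - <<'E'
from h import *
t=g2w(-150,62);lidrib(cam('wrist'),GR,t[0],t[1],.028); print(t,need(444,375.5,223,180))
for n in ['scene','side']: lidrib(cam(n),GR,444,375,0)
E
```

```text
clock: 21.4
tcp_pos: [0.5683, -0.011, 0.0408]
orientation: [0.0, 0.049, 0.999, -0.0]
wrist_force: [-0.6, 1.3, 2.8]
finger_gap: 0.0205
grip_force: 59.6
clock: 22.2
tcp_pos: [0.5675, -0.0109, 0.2219]
orientation: [-0.0, 0.049, 0.999, -0.0]
wrist_force: [1.0, 0.8, -0.6]
finger_gap: 0.0424
grip_force: 0.0
lid 2747 [566.2 -10.   99.   58.6  -5.1] 0.06226799316107573
rib 1154 [565.5 -10.7  63.   21.   -5.1] 0.08614267511879606
[564.26602979 -12.65846624] [164, 373, 8, -98, 'q6 -0.06']
lid 283 [447.6 377.9  98.6  56.4   0.8] 0.034015920126059696
rib 129 [ 4.46e+02  3.77e+02  6.65e+01  2.17e+01 -4.00e-01] 0.05772554991106893
lid 289 [4.451e+02 3.759e+02 1.005e+02 5.870e+01 4.000e-01] 0.03505521584894
rib 140 [4.440e+02 3.753e+02 6.480e+01 2.260e+01 3.000e-01] 0.05843761409087145
```

The first green box lies flat in the drawer. Now the second, at about (445,376).

```bash
python3 -m handwheel '[[15,33,0,-0.01,0.6],[34,75,0,-0.03,0.6],[52,118,0,-0.05,0.6],[70,160,0,-0.07,0.6],[89,202,0,-0.09,0.6],[107,244,0,-0.098,0.6],[126,286,0,-0.098,0.6],[144,328,0,-0.098,0.6]]'; python3 -m handwheel '[[18,42,0,0,0.6],[19,44,0,0,0.6],[19,44,0,0,0.6]]'; python3 - <<'E'
from h import *
lidrib(cam('wrist'),GR,445,376,0); print(need(445,376,13,180))
E
```

```text
clock: 23.15
tcp_pos: [0.455, 0.3308, 0.2186]
orientation: [-0.001, -0.0, 1.0, -0.001]
wrist_force: [0.7, -0.2, -0.1]
finger_gap: 0.0515
grip_force: 0.0
clock: 23.45
tcp_pos: [0.4363, 0.3741, 0.2186]
orientation: [-0.001, -0.002, 1.0, -0.001]
wrist_force: [0.6, -0.2, 0.3]
finger_gap: 0.0512
grip_force: 0.0
lid 2332 [444.5 376.   98.   58.2   0.6] 0.03422480082776466
rib 996 [444.4 375.6  62.4  21.4   0.6] 0.0582009579756928
[-8, 3, 206, 1, 'q6 0.57']
```

```bash
python3 -m handwheel '[[-8,3,40,0,0.6],[-8,3,80,0,0.6],[-8,3,120,0,0.6],[-8,3,160,0,0.6],[-8,3,185,0,0.6],[-8,3,193,0,0.6],[-8,3,193,0,0.6]]'; python3 -m handwheel '[[0,0,6,0,0.6],[0,0,12,0,0.6],[0,0,13,0,0.6],[0,0,13,0,0.6]]'; python3 -m handwheel '[[0,0,0,0,0],[0,0,0,0,0],[0,0,0,0,0],[0,0,0,0,0],[0,0,0,0,0]]' 60; python3 -m handwheel '[[0,0,-5,0,0],[0,0,-20,0,0],[0,0,-50,0,0],[0,0,-90,0,0],[0,0,-130,0,0],[0,0,-170,0,0],[0,0,-205,0,0],[0,0,-205,0,0]]' 60; python3 - <<'E'
from h import *
c=cam('wrist');lidrib(c,GR,445,376,.21)
t=g2w(-150,-30);print(t,need(t[0],t[1],220,174.4))
E
```

```text
clock: 24.2
tcp_pos: [0.4454, 0.3746, 0.026]
orientation: [-0.001, 0.001, 1.0, -0.001]
wrist_force: [0.1, -0.2, 0.5]
finger_gap: 0.0512
grip_force: 0.0
clock: 24.6
tcp_pos: [0.4458, 0.3767, 0.0146]
orientation: [0.0, -0.0, 1.0, 0.0]
wrist_force: [-1.2, -0.1, -0.0]
finger_gap: 0.0516
grip_force: 0.0
clock: 25.1
tcp_pos: [0.4459, 0.3767, 0.0147]
orientation: [0.0, -0.0, 1.0, 0.0]
wrist_force: [-0.5, 0.2, 5.2]
finger_gap: 0.0201
grip_force: 60.3
clock: 25.9
tcp_pos: [0.448, 0.3781, 0.2249]
orientation: [0.004, -0.0, 1.0, 0.002]
wrist_force: [-0.1, 1.2, -1.3]
finger_gap: 0.0206
grip_force: 59.7
lid 7168 [4.473e+02 3.782e+02 1.002e+02 5.900e+01 3.000e-01] 0.2444683343563424
rib 5367 [445.5 380.1  65.   44.9  19.9] 0.26861806343234124
[ 555.28840301 -104.21938704] [-108, -482, 2, 98, 'q6 0.56']
```

```bash
python3 -m handwheel '[[-5,-22,0,0.01,0],[-14,-62,0,0.03,0],[-23,-104,0,0.05,0],[-32,-146,0,0.07,0],[-41,-188,0,0.09,0],[-51,-230,0,0.098,0],[-61,-272,0,0.098,0],[-70,-314,0,0.098,0]]' 60; python3 -m handwheel '[[-9,-40,0,0,0],[-18,-80,0,0,0],[-27,-120,0,0,0],[-35,-150,0,0,0],[-38,-168,0,0,0],[-38,-168,0,0,0]]' 60; python3 - <<'E'
from h import *
t=g2w(-150,-30);print(t,need(t[0]+.5,t[1]-.5,48,174.4))
c=cam('wrist');lidrib(c,GR,t[0],t[1],.21); print(np.round(sensors.get_state()['finger_gap'],4))
E
```

```text
clock: 26.75
tcp_pos: [0.5148, 0.0609, 0.2172]
orientation: [-0.002, 0.049, 0.999, -0.0]
wrist_force: [0.5, -0.6, -1.0]
finger_gap: 0.0204
grip_force: 59.6
clock: 27.35
tcp_pos: [0.5363, -0.1105, 0.2168]
orientation: [-0.002, 0.051, 0.999, 0.0]
wrist_force: [0.0, 1.5, -1.4]
finger_gap: 0.0207
grip_force: 59.6
[ 555.28840301 -104.21938704] [-19, 8, 169, -4, 'q6 -0.25']
lid 6374 [ 535.6 -110.3   99.1   58.7   -5.5] 0.2368784371341761
rib 4301 [ 536.3 -104.1   63.5   34.7   -6.9] 0.2607210010618264
0.0204
```

```bash
python3 -m handwheel '[[-10,5,10,0,0],[-18,7,40,0,0],[-18,7,80,0,0],[-18,7,115,0,0],[-18,7,140,0,0],[-18,7,155,0,0],[-18,7,163,0,0],[-18,7,163,0,0]]' 60; python3 -m handwheel '[[0,0,3,0,0],[0,0,5,0,0],[0,0,7,0,0],[0,0,7,0,0]]' 60
```

```text
clock: 28.2
tcp_pos: [0.5548, -0.1015, 0.0545]
orientation: [-0.001, 0.048, 0.999, 0.0]
wrist_force: [-0.6, 0.6, -0.7]
finger_gap: 0.0205
grip_force: 59.6
clock: 28.6
tcp_pos: [0.556, -0.1033, 0.0496]
orientation: [0.0, 0.049, 0.999, -0.0]
wrist_force: [-0.2, 0.7, -1.2]
finger_gap: 0.0208
grip_force: 59.6
```

```bash
python3 -m handwheel '[[0,0,2,0,0],[0,0,4,0,0],[0,0,6,0,0],[0,0,7,0,0],[0,0,7,0,0]]' 60; python3 -m handwheel '[[0,0,0,0,0.2],[0,0,0,0,0.4],[0,0,0,0,0.5],[0,0,0,0,0.5],[0,0,-30,0,0.5],[0,0,-80,0,0.5],[0,0,-130,0,0.5],[0,0,-180,0,0.5]]'; python3 - <<'E'
from h import *
c=cam('wrist');cv2.imwrite('pics/g1.png',c['color'])
for y in (62,-30):
    t=g2w(-150,y);print(t);lidrib(c,GR,t[0],t[1],.028,.075)
P=cloud(c);g=w2g(P);m=(np.abs(P[...,2]-.089)<.01)&(g[...,0]<-260)&(g[...,0]>-330)&(np.abs(g[...,1])<70);print(m.sum(),np.percentile(g[m],[2,50,98],0))
for n in ['scene']:
    c=cam(n);lidrib(c,([3,150,60],[20,255,255]),530,-405,.004)
# any other green on bench
for n in ['scene','side']:
    c=cam(n);P=cloud(c)
    for b,s,ce in blobs(((hsvmask(c,*GR)>0)&(P[...,2]>.02)&(P[...,2]<.11)&(P[...,0]>0)).astype(np.uint8),25): print(n,ce,rect(P[b]),np.median(P[b][:,2]))
h=g2w(-296,0);print(need(*h,210,84.4))
E
```

```text
clock: 29.1
tcp_pos: [0.556, -0.1033, 0.0427]
orientation: [0.0, 0.049, 0.999, -0.0]
wrist_force: [0.2, 0.1, 2.6]
finger_gap: 0.0204
grip_force: 60.0
clock: 29.9
tcp_pos: [0.5553, -0.1029, 0.2239]
orientation: [-0.0, 0.049, 0.999, 0.0]
wrist_force: [1.1, -0.6, -0.8]
finger_gap: 0.0426
grip_force: 0.0
[564.26602979 -12.65846624]
lid 3068 [564.4 -34.5 106.4  98.7  85.2] 0.06221025750657058
rib 1228 [565.7 -10.5  62.8  22.2  -5. ] 0.08609186532513785
[ 555.28840301 -104.21938704]
lid 3125 [557.3 -80.9 103.1  98.6  84.6] 0.062200940275296934
rib 1149 [ 554.5 -103.3   62.6   21.4   -6.2] 0.086143493577156
2605 [[-299.94096979  -58.58456726]
 [-291.62581238   -2.67636385]
 [-262.43757301   53.09274297]]
lid 207 [ 531.4 -403.1  101.3   62.3    1.4] 0.0368807683827892
rib 111 [ 531.6 -402.1   67.2   25.7    3.1] 0.06090317314842797
scene [226.27619048 186.17142857] [467.6 -82.6 117.8  14.6  84.4] 0.10240751958828698
scene [210.59854015 206.98540146] [ 546.2 -100.3   75.6   59.3   -8.2] 0.06593755198918028
scene [232.18879056 222.36578171] [559.1  -7.5  83.   59.5  -5.1] 0.06497615973406057
side [255.01474926 200.85054081] [548.1 -40.3 250.1 182.6  84.1] 0.07296145435792689
side [ 97.72957746 345.58873239] [399.7 678.7  92.5  34.3  89.8] 0.06349611620598616
[147, 29, 14, 1571, 'q6 -0.23']
```

View pics/g1.png

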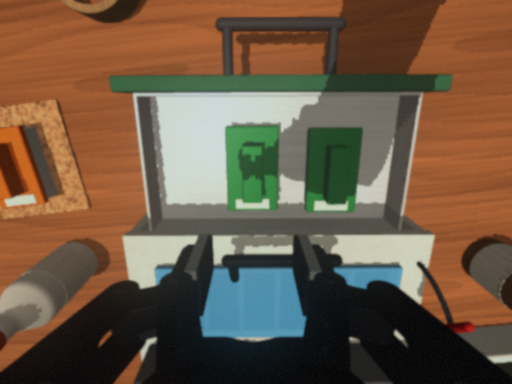

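Wrist view: both green boxes lie flat side by side at (252,167) and (333,168), and the orange box is on the mat at left. Next I turn and return to the handle to push the drawer shut.

```bash
python3 -m handwheel '[[18,4,0,0.14,0.45],[36,7,0,0.28,0.45],[54,11,0,0.42,0.45],[72,14,0,0.56,0.45],[90,18,0,0.7,0.45],[108,22,0,0.84,0.45],[126,25,0,0.98,0.45],[145,29,0,1.12,0.45]]'; python3 -m handwheel '[[0,0,0,0.14,0.45],[0,0,0,0.28,0.45],[0,0,0,0.42,0.45],[0,0,0,0.451,0.45],[0,0,0,0.451,0.45]]'; python3 - <<'E'
from h import *
s=sensors.get_state();T=s['tcp_pos'];print(T,np.rad2deg(tyaw(s)))
c=cam('wrist');P=cloud(c);g=w2g(P);m=(np.abs(P[...,2]-.089)<.01)&(g[...,0]<-255)&(g[...,0]>-330)&(np.abs(g[...,1])<70);print(m.sum(),np.percentile(g[m],[1,50,99],0))
h=g2w(-295,0);print(need(*h,45,84.4))
E
```

```text
clock: 30.9
tcp_pos: [0.4124, -0.0595, 0.2202]
orientation: [-0.002, 0.574, 0.819, -0.001]
wrist_force: [-0.9, -0.6, 0.0]
finger_gap: 0.0384
grip_force: 0.0
clock: 31.4
tcp_pos: [0.4131, -0.0597, 0.2205]
orientation: [-0.002, 0.741, 0.672, -0.001]
wrist_force: [-0.1, 0.4, -0.9]
finger_gap: 0.0384
grip_force: 0.0
[ 0.41311366 -0.05972682  0.22047817] 84.386992391156
1810 [[-300.78140278  -58.52904906]
 [-292.24997931    5.45617645]
 [-256.1223369    56.17072446]]
[0, 1, 176, 1, 'q6 1.33']
```

```bash
python3 -m handwheel '[[0,2,40,0,0.45],[0,2,80,0,0.45],[0,2,115,0,0.45],[0,2,145,0,0.45],[0,2,165,0,0.45],[0,2,174,0,0.45],[0,2,174,0,0.45]]'; python3 -m handwheel '[[0,0,0,0,0],[0,0,0,0,0],[0,0,0,0,0],[0,0,0,0,0],[0,0,0,0,0]]' 50; python3 -m handwheel '[[0,5,0,0,0],[0,15,0,0,0],[0,30,0,0,0],[0,45,0,0,0],[0,60,0,0,0],[0,75,0,0,0],[0,90,0,0,0],[0,90,0,0,0]]' 50; python3 -m handwheel '[[0,10,0,0,0],[0,20,0,0,0],[0,30,0,0,0],[0,40,0,0,0],[0,45,0,0,0],[0,45,0,0,0]]' 50;python3 -c "
from h import *
s=sensors.get_state();print(w2g(s['tcp_pos'][None]),s['wrist_force'])"
```

```text
clock: 32.15
tcp_pos: [0.4149, -0.0598, 0.0469]
orientation: [-0.001, 0.741, 0.672, -0.001]
wrist_force: [0.7, -0.7, -0.3]
finger_gap: 0.0384
grip_force: 0.0
clock: 32.65
tcp_pos: [0.4171, -0.0606, 0.0493]
orientation: [0.001, 0.741, 0.672, 0.0]
wrist_force: [-1.3, 0.6, 6.2]
finger_gap: 0.01
grip_force: 49.3
clock: 33.45
tcp_pos: [0.5093, -0.0692, 0.0494]
orientation: [0.002, 0.741, 0.672, 0.002]
wrist_force: [2.1, 2.3, 6.3]
finger_gap: 0.0097
grip_force: 51.0
clock: 34.05
tcp_pos: [0.5519, -0.0732, 0.0494]
orientation: [0.001, 0.741, 0.672, 0.001]
wrist_force: [2.3, 2.4, 4.5]
finger_gap: 0.0096
grip_force: 50.9
[[-156.37405566    0.49496872]] [2.27048762 2.36007055 4.50619553]
```

Now the last few mm, in small steps while I watch the force.

```bash
python3 -m handwheel '[[0,2,0,0,0],[0,4,0,0,0],[0,4,0,0,0]]' 50; python3 -m handwheel '[[0,2,0,0,0],[0,2,0,0,0]]' 50; python3 -m handwheel '[[0,2,0,0,0],[0,2,0,0,0]]' 50;python3 -c "
from h import *
s=sensors.get_state();print(w2g(s['tcp_pos'][None]),s['wrist_force'])"
```

```text
clock: 34.35
tcp_pos: [0.5549, -0.0735, 0.0494]
orientation: [0.0, 0.741, 0.672, 0.001]
wrist_force: [-1.4, 2.2, 6.1]
finger_gap: 0.0103
grip_force: 51.0
clock: 34.55
tcp_pos: [0.5567, -0.0737, 0.0494]
orientation: [0.0, 0.741, 0.672, 0.001]
wrist_force: [-0.3, 2.9, 7.3]
finger_gap: 0.0093
grip_force: 51.0
clock: 34.75
tcp_pos: [0.5581, -0.0738, 0.0494]
orientation: [-0.0, 0.741, 0.672, 0.0]
wrist_force: [-2.3, 2.2, 6.8]
finger_gap: 0.0099
grip_force: 51.2
[[-150.1823133     0.51305199]] [-2.31093092  2.24517149  6.8181821 ]
```

```bash
python3 -m handwheel '[[0,2,0,0,0],[0,2,0,0,0]]' 50; python3 -m handwheel '[[0,2,0,0,0],[0,2,0,0,0]]' 50; python3 -m handwheel '[[0,1,0,0,0],[0,1,0,0,0]]' 50;python3 -c "
from h import *
s=sensors.get_state();print(w2g(s['tcp_pos'][None]),s['wrist_force'])"
```

```text
clock: 34.95
tcp_pos: [0.558, -0.0738, 0.0493]
orientation: [-0.001, 0.741, 0.672, -0.001]
wrist_force: [-7.3, 3.0, 12.4]
finger_gap: 0.0099
grip_force: 51.7
clock: 35.15
tcp_pos: [0.558, -0.0738, 0.0493]
orientation: [-0.003, 0.741, 0.672, -0.002]
wrist_force: [-12.7, 2.4, 16.9]
finger_gap: 0.0096
grip_force: 52.2
clock: 35.35
tcp_pos: [0.558, -0.0738, 0.0493]
orientation: [-0.003, 0.741, 0.672, -0.003]
wrist_force: [-15.2, 1.7, 19.5]
finger_gap: 0.01
grip_force: 52.4
[[-150.31967591    0.56007204]] [-15.16408709   1.69723735  19.52245374]
```

The stop is reached: position is fixed and the force rises. I relax, release and move over the vent bar.

```bash
python3 -m handwheel '[[0,-3,0,0,0],[0,-4,0,0,0],[0,-4,0,0,0]]' 50; python3 -m handwheel '[[0,0,0,0,0.45],[0,0,0,0,0.45],[0,0,0,0,0.45],[0,0,-40,0,0.45],[0,0,-80,0,0.45],[0,0,-120,0,0.45],[0,0,-165,0,0.45],[0,0,-165,0,0.45]]'; python3 - <<'E'
from h import *
for n in ['side','wrist']:
    c=cam(n);P=cloud(c);g=w2g(P)
    m=(np.abs(P[...,2]-.089)<.01)&(g[...,0]<-110)&(g[...,0]>-190)&(np.abs(g[...,1])<70);print(n,m.sum(),np.percentile(g[m],[1,50,99],0).round(1).tolist())
    m=(np.abs(P[...,2]-.156)<.01)&(np.abs(g[...,1])<70)&(g[...,0]<30)&(g[...,0]>-110)&(c['color'].max(2)<90);print('vent',m.sum(),np.percentile(g[m],[1,50,99],0).round(1).tolist(),np.percentile(P[m][:,2],[50,95]))
print(sensors.get_state()['tcp_pos'],need(*g2w(-85,0),205,84.4))
E
```

```text
clock: 35.65
tcp_pos: [0.5581, -0.0738, 0.0494]
orientation: [-0.001, 0.741, 0.672, -0.0]
wrist_force: [-3.7, 2.6, 9.8]
finger_gap: 0.0096
grip_force: 51.4
clock: 36.45
tcp_pos: [0.5626, -0.0755, 0.2199]
orientation: [0.005, 0.741, 0.672, 0.003]
wrist_force: [-0.0, -0.2, 0.0]
finger_gap: 0.0384
grip_force: 0.0
side 123 [[-157.1, -55.6], [-151.6, 2.0], [-110.8, 55.7]]
vent 51 [[-93.5, -51.0], [-88.5, 5.4], [-79.2, 53.6]] [0.15780297 0.16087428]
wrist 1874 [[-156.6, -57.6], [-147.9, 6.2], [-111.1, 57.0]]
vent 1901 [[-91.6, -50.3], [-86.5, 7.6], [-68.9, 52.6]] [0.15900208 0.16064167]
[ 0.56019943 -0.07480006  0.21430805] [0, 63, 9, 0, 'q6 1.39']
```

The drawer bar is back at gx = -150, so it is shut. The vent bar centre is at gx = -85.5, z = 154. I go there and grip.

```bash
python3 -m handwheel '[[0,30,0,0,0.45],[0,62,0,0,0.45],[0,62,0,0,0.45],[0,62,0,0,0.45]]'; python3 - <<'E'
from h import *
c=cam('wrist');P=cloud(c);g=w2g(P);m=(np.abs(P[...,2]-.156)<.01)&(np.abs(g[...,1])<70)&(g[...,0]<30)&(g[...,0]>-110)&(c['color'].max(2)<90)
for b,s,ce in blobs(m.astype(np.uint8),100): print('vent',s,np.percentile(g[b],[1,50,99],0).round(1).tolist(),np.percentile(P[b][:,2],[50,95]))
print(need(*g2w(-85.5,0),114,84.4))
E
```

```text
clock: 36.95
tcp_pos: [0.6202, -0.0803, 0.2104]
orientation: [-0.002, 0.741, 0.672, -0.001]
wrist_force: [-1.3, -0.5, -0.3]
finger_gap: 0.0384
grip_force: 0.0
vent [ 249  132   33  130 2003] [[-91.3, -51.5], [-84.9, 9.0], [-68.8, 52.7]] [0.1590405  0.16070756]
[0, 3, 97, 0, 'q6 1.41']
```

```bash
python3 -m handwheel '[[0,2,35,0,0.45],[0,2,65,0,0.45],[0,2,85,0,0.45],[0,2,96,0,0.45],[0,2,96,0,0.45]]'; python3 -m handwheel '[[0,0,0,0,0],[0,0,0,0,0],[0,0,0,0,0],[0,0,0,0,0],[0,0,0,0,0]]' 40; python3 -c "
from h import *
s=sensors.get_state();print(w2g(s['tcp_pos'][None]),s['wrist_force'])"
```

```text
clock: 37.5
tcp_pos: [0.6212, -0.0802, 0.1157]
orientation: [-0.001, 0.741, 0.672, -0.001]
wrist_force: [-0.6, 0.7, 0.2]
finger_gap: 0.0382
grip_force: 0.0
clock: 38.0
tcp_pos: [0.6227, -0.0808, 0.1182]
orientation: [0.0, 0.741, 0.672, -0.0]
wrist_force: [-6.1, 0.0, 5.1]
finger_gap: 0.01
grip_force: 39.4
[[-8.51525595e+01 -7.03402777e-02]] [-6.09427189  0.02387242  5.14728479]
```

```bash
python3 -m handwheel '[[0,3,-9,0,0],[0,7,-18,0,0],[0,11,-26,0,0],[0,16,-34,0,0],[0,22,-42,0,0],[0,28,-49,0,0],[0,35,-55,0,0],[0,42,-61,0,0]]' 40; python3 -m handwheel '[[0,4,-3,0,0],[0,8,-5,0,0],[0,12,-8,0,0],[0,16,-10,0,0],[0,16,-10,0,0]]' 40; cat > v.py <<'E'
from h import *
s=sensors.get_state();t=w2g(s['tcp_pos'][None])[0];print('tcp g',t.round(1),s['tcp_pos'][2].round(4),s['wrist_force'].round(1),s['finger_gap'])
for n in ['scene','side']:
    c=cam(n);P=cloud(c);g=w2g(P);m=(hsvmask(c,*COL['blue'])>0)&(np.abs(g[...,0])<90)&(np.abs(g[...,1])<150)&(P[...,2]>.105)&(P[...,2]<.22)
    A=np.c_[g[m][:,0],P[m][:,2]*1000];ok=np.ones(len(A),bool)
    for _ in range(5):
        mu=A[ok].mean(0);w,V=np.linalg.eigh(np.cov((A[ok]-mu).T));r=(A-mu)@V[:,0];ok=np.abs(r)<max(4,2*np.std(r[ok]))
    d=V[:,1]*np.sign(-V[0,1]);print(n,len(A),ok.sum(),'flap deg',np.rad2deg(np.arctan2(d[1],-d[0])).round(1),'sd',np.std(r[ok]).round(1))
    m=(np.abs(g[...,1])<60)&(c['color'].max(2)<90)&(P[...,2]>.2)&(P[...,2]<.235)&(np.abs(g[...,0]+28)<25)
    print('bar?',m.sum(),np.percentile(g[m][:,0],[5,50,95]).round(1),(np.percentile(P[m][:,2],[5,50,95])*1000).round(1)) if m.sum()>5 else 0
    cv2.imwrite(f'pics/v_{n}.png',c['color'])
E
python3 v.py
```

```text
clock: 38.8
tcp_pos: [0.6614, -0.0844, 0.1799]
orientation: [-0.002, 0.741, 0.672, -0.002]
wrist_force: [-13.9, 0.2, 9.3]
finger_gap: 0.0103
grip_force: 39.0
clock: 39.3
tcp_pos: [0.6791, -0.0861, 0.1928]
orientation: [-0.0, 0.741, 0.672, -0.001]
wrist_force: [-14.8, 1.9, 16.8]
finger_gap: 0.0101
grip_force: 39.6
tcp g [-28.5   0.2] 0.1928 [-14.8   1.9  16.8] 0.01008134286100631
scene 1980 1857 flap deg 44.7 sd 1.9
bar? 76 [-34.1 -26.9 -19.1] [212.5 228.7 232.9]
side 145 134 flap deg 34.2 sd 2.3
bar? 87 [-44.3 -32.  -25.4] [204.9 226.6 232.8]
```

Flap at about 45° (TCP arc 45.3°, scene depth 44.7°). I release and check with the fingers clear.

```bash
python3 -m handwheel '[[0,0,0,0,0.15],[0,0,0,0,0.3],[0,0,0,0,0.4],[0,0,0,0,0.4],[0,0,-20,0,0.4],[0,0,-45,0,0.4],[0,0,-80,0,0.4],[0,0,-80,0,0.4]]'; python3 -m handwheel '[[0,-45,0,0,0.4],[0,-90,0,0,0.4],[0,-135,0,0,0.4],[0,-180,0,0,0.4],[0,-200,0,0,0.4],[0,-200,0,0,0.4]]';python3 v.py; python3 - <<'E'
from h import *
a=cv2.imread('pics/v_scene.png');b=cv2.imread('pics/v_side.png')
cv2.imwrite('pics/v1.png',np.hstack([cv2.resize(a[170:310,110:260],(400,373),interpolation=cv2.INTER_CUBIC),cv2.resize(b[115:255,175:325],(400,373),interpolation=cv2.INTER_CUBIC)]))
E
```

```text
clock: 40.2
tcp_pos: [0.6832, -0.0868, 0.2737]
orientation: [0.004, 0.741, 0.672, 0.002]
wrist_force: [1.0, -0.8, 1.3]
finger_gap: 0.0338
grip_force: 0.0
clock: 40.8
tcp_pos: [0.4797, -0.0662, 0.2689]
orientation: [0.0, 0.741, 0.672, 0.0]
wrist_force: [-0.1, -0.7, 0.7]
finger_gap: 0.0344
grip_force: 0.0
tcp g [-228.9    0.5] 0.2689 [-0.1 -0.7  0.7] 0.03436104577338283
scene 1998 1880 flap deg 45.5 sd 1.9
bar? 119 [-29.4 -24.5 -20.8] [205.7 228.7 232.9]
side 136 126 flap deg 34.2 sd 2.4
bar? 90 [-34.7 -30.2 -25.2] [207.1 226.9 232.1]
```

View pics/v1.png

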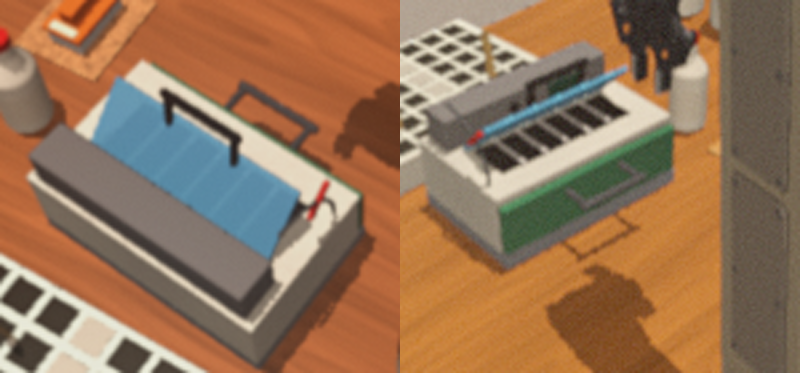

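The picture shows the flap raised beside the red tick at (318,200), the drawer shut, and the orange box on the mat at (80,20). One last check of the orange box, then I hand in.

```bash
python3 - <<'E'
from h import *
c=cam('scene');lidrib(c,([3,150,60],[20,255,255]),530,-405,.004)
P=cloud(c);g=w2g(P);m=(np.abs(P[...,2]-.089)<.01)&(g[...,0]<-110)&(g[...,0]>-190)&(np.abs(g[...,1])<70);print(np.percentile(g[m],[1,50,99],0).round(1).tolist())
m=((P[...,2]>.03)&(P[...,2]<.2)&(P[...,0]>.2)&(P[...,0]<.8)&(np.abs(P[...,1])<.6)).astype(np.uint8)
for b,s,ce in blobs(m,80): print(rect(P[b])[:2],np.percentile(P[b][:,2],98).round(3))
print(sensors.get_state()['wrist_force'].round(1)); print(workorder.hand_in())
E
```

```text
lid 211 [ 531.8 -403.   101.6   63.5    2.6] 0.037267241288996056
rib 109 [ 530.1 -404.3   66.8   28.5   -1.2] 0.060291089558161204
[[-155.6, -57.6], [-145.8, 4.2], [-111.9, 56.9]]
[ 520.5 -589.4] 0.122
[ 341.7 -254.4] 0.05
[ 531.8 -403. ] 0.065
[ 688.1 -370.1] 0.171
[677.7 -88.4] 0.187
[204.7 388.7] 0.061
[345.3 319.5] 0.074
[326.8 462.3] 0.061
[501.3 590.3] 0.066
[742.4 231.6] 0.134
[579.4 472.2] 0.062
[703.8 351.7] 0.114
[0.1 0.5 0.6]
the job is handed in; nothing more can be done
None
```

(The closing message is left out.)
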